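# Seat a vial rotor in its spring-clip bearings

### The arm

A 6-joint arm with a two-finger parallel gripper is mounted at the origin on the work surface. World frame = base frame: x ahead of the robot, y to its left, z up, the work surface at z = 0. Lengths are in mm, angles in degrees, forces in N, time in s.
With the tool pointing down it reaches from about 350 to 850 mm from the base axis. Payload 8.1 kg.
Tool frame: the origin (TCP) lies between the finger pads; the fingertips stand 8 mm ahead of it and the grasp point (between the pads) lies 11 mm behind it (r.tip_extent is the distance from the TCP to the fingertips, in mm); z points along the fingers, y is the direction in which the jaws open and shut (so a half turn about z gives the same grasp; the last joint's range is limited). The gripper opens to 85 mm and grips with 20 to 120 N. Pads are 22 mm wide; open, the fingers measure 114 mm over their backs; the gripper's body (76 mm by 85 mm) begins 54 mm behind the grasp point. The pads swing forward as they close: fully open they stand 13 mm farther back than shut.
Start: joints at [-81.899, 7.471, 85.268, -0, 87.261, -4.893], TCP at [134.937, -584.634, 239.292] pointing down, gripper open.
Joint ranges: [-169.43, 169.43], [-51.17, 129.36], [1.28, 143.12], [-76.62, 256.62], [0, 156.53], [-152.29, 152.29]. Speed limits (degrees/s): [136.94, 136.94, 159.86, 180, 180, 180].

### API

Orientations are given as [roll, pitch, yaw] about the fixed x, y, z axes, in that order (R = Rz(yaw) Ry(pitch) Rx(roll)).
In Python, from bench import sensors, viewer, hand_in, r gives the robot as it stands. The module is installed in compiled form; this text tells all that it offers.
- The arm moves only by the tool move_arm, never from a script. Its argument "rows" is a list that holds one entry, the list of rows, each a list of 6 numbers: the shift along the tool's x, y, z in m, then the turn, a rotation vector about the tool's x, y, z in degrees. In form: [[[tx, ty, tz, rx, ry, rz], ...]]. A call has 1 to 20 rows; each row is the pose to reach, as a shift and turn from the pose commanded when the call began, along the tool's axes at that moment; what a row does not reach only later rows make up. A row lasts 1/10 s, in which the tool goes at most 50 mm and 8.59 degrees, less where a joint would pass 70% of its speed; a pose out of reach is approached as far as the arm can. A call with a gripper value outside its range is refused whole. "grip" is the opening, from 0 (shut) to 1 (fully open), set as the call begins (left out, the last holds). The fingers move at their own pace and stop on an object; "newtons" is the grip in N (left out, the last holds). Time passes only in rows, so rows that repeat a pose let the fingers close. It gives the time, the measured TCP pose, the force and the opening at its end, in the units of the state.
- sensors.sense(): the state, without advancing time (a new reading comes with each control period).
- viewer.snapshot(name): name is "side" or "top"; returns a dict with "color" (420x560x3 uint8, red, green, blue), "camera_matrix" (3x3 intrinsics, pixels), "R" (3x3) and "t" (3): a world point X has camera coordinates R X + t. Camera axes: x right, y down, z forward; pixel columns grow to the right and rows downward; lengths in mm; the calibration is good to about 2 mm. A picture is of the moment at which its call begins. There is no depth.
- hand_in(): hands the job in, once; it reports no verdict.
The state is a dict: "time": time; "joint_pos": joint angles; "qd": joint speeds; "joint_efforts": joint torques, N m; "tool_pos": TCP position; "tcp_rot": TCP orientation; "ft_force": force on the tool from outside, world axes, zero at the start; "wrist_torque": the same for the moment, N m; "finger_gap": finger opening in mm.
Only numpy, scipy, OpenCV 4.12 (cv2) and the standard library are available. Lean on these libraries where they do the work, as an engineer would, in place of code of your own. Each camera call takes 0.05 s, during which the arm holds its last target.

### The job

Lift the vial rotor off its black parking rack, carry it level and press its axle down into the two open clip slots of the bearing stand until both ends sit fully home on the brass support discs below, level and even. Push gently: the vials are glass and the discs must not be forced out of their setting. Let go of the rotor, then throw the red clutch lever fully over to its far side, and leave everything else on the bench as it stands.

Things in the scene. Friction and masses are not known exactly. Their poses are not given: they have to be found in the camera images.
- rotor: Vial rotor, about 0.36 kg. Origin mid-axle on the centre line, own y along it. Steel axle 10 mm thick, 190 mm long. Black hub with yellow bands, 24 mm thick, y -34 to 34: grip it there from above, across the axle. Each side: blue disc 76 mm wide (|y| 34-42), capped vials (|y| to 61, within 34 mm of the axis), collar 18 mm wide (|y| 65-69). Ends alike: either way round will do
- axle_right (a point): point on the axle's centre line 80 mm from its middle, on the rotor's -y side: the part that goes into a slot
- axle_left (a point): the same on the rotor's +y side
- rack: black fixed parking rack, base 100 x 190 x 8 mm, with V notches 160 mm apart (own y = -80 and +80 mm) in which the axle rests at the start, its centre line 62 mm above the bench and along the rack's own y. Origin at the centre of the underside
- stand: Fixed bearing stand; origin under the centre of its grey base (110 x 190 x 12 mm) on the bench, own z up, own y through both slots. Aluminium posts 14 mm thick at own y = -80 and 80 mm, each with a slot open at the top (see the mouths). White drive housing beside the +y post: own x -50 to 50, y 100 to 164, 70 mm high
- clutch (a joint): angle of the clutch lever on top of the drive housing: 0 leaning to the stand's -x, 1.0 rad fully over to the stand's +x. It swings about an axis along the stand's y at own x = 0, y = 132 mm, 92 mm above the bench; it stays where it is left and takes about 1 N at the tip
- clutch_tip (a point): centre of the red ball, 26 mm in diameter, at the lever's end, 80 mm from its pivot; it stands 162 mm above the bench at either end of the swing
- reagent: amber bottle, 60 mm in diameter, 130 mm high; origin under its centre; leave alone
- stain_jar: small clear jar, 40 mm in diameter, 50 mm high; origin under its centre; leave alone
- beaker: glass beaker, 66 mm in diameter, 85 mm high; origin under its centre; leave alone
- slide_tray: green tray of slides, 100 x 140 x 28 mm; origin under its centre; leave alone
- tube_rack: orange tube block, 60 x 140 x 57 mm; origin under its centre; leave alone
- tip_box: blue box with a clear lid, 85 x 120 x 68 mm; origin under its centre; leave alone
- spare_vial: upright white vial, 18 mm in diameter, 45 mm high; origin under its centre; leave alone
- mouth_right (a point): Top of the slot in the post at the stand's -y end: own x = 0, 99.7 mm above the bench. A seated axle's centre has own x = 0. Rigid slot wall, face at own x = -5 mm; orange spring jaw opposite, face at +3 mm, gives to +x by up to 4.5 mm (1.2 N at first, then 1.5 N per mm). Both are straight up to 91 mm, then lead-ins lean outward 30 degrees off vertical to 99.7 mm
- mouth_left (a point): The same at the stand's +y end, beside the housing. The jaws grip the axle wherever it is left: it does not drop home by itself. Sliding it in takes about 5 to 12 N of push in all, more (to 25 N) while the lead-ins wedge the jaws open; the push then rises steeply, some 5 N or more per mm, when the axle meets the discs
- discs: Two brass discs, 24 mm wide, 6 mm thick, on the posts' outer faces (own |y| 88.5 to 94.5 mm): the floors on which the axle's ends come to rest. Off-centre on their spindle (the origin, 58.5 mm high) and clamped alike, but at an unknown setting: the seated axle's centre may be anywhere from 69 to 81 mm above the bench. Find it by feel; over 25 N on the discs is too much

How it is judged:
By the outcome, as a careful person would: the job done as asked, in the order asked, and still so for the second after the job is handed in, with the robot touching nothing.
It also fails if it takes over 72 s, if anything falls off the work surface, if the arm or the gripper's body presses on something with over 40 N, if the wrist force passes 120 N, or if a joint passes its speed limit or range.

## Working session

There is one attempt and no reset: what is moved stays moved. The work goes in short steps, Python scripts to look and compute and a tool call to move; the robot and the scene stay as the last step left them, time stands still between calls to the robot, and variables do not carry over. Pictures are saved under pics/ and viewed, and the job is handed in when it is done.

Besides the shell and the picture viewer there is one more tool, called after "Call:" by a JSON object that holds its "fn" and its "kwargs". move_arm: Moves the arm, as the interface text tells. Its arguments: {"type":"object","properties":{"rows":{"type":"array","items":{"type":"array","items":{"type":"array","items":{"type":"number"}}}},"grip":{"type":"number"},"newtons":{"type":"number"}},"required":["rows"]}

```bash
mkdir -p pics; python3 - <<'E'
from bench import sensors, viewer, r
import cv2,pickle
for n in("side","top"):
    s=viewer.snapshot(n); pickle.dump(s,open(f"{n}0.pkl","wb"))
    cv2.imwrite(f"pics/{n}0.png",s["color"][:,:,::-1])
    print(n,s["camera_matrix"],s["R"],s["t"], -s["R"].T@s["t"])
print(sensors.sense(), r.tip_extent)
E
```

```text
side [[475.18721687   0.         270.7229516 ]
 [  0.         475.18721687 198.92465475]
 [  0.           0.           1.        ]] [[ 0.92752098 -0.3735616  -0.01251259]
 [-0.2579655  -0.61556285 -0.74467186]
 [ 0.27047852  0.69392659 -0.66731346]] [-486.5463824   229.47146474  874.37741656] [ 273.97738517 -647.25467544  748.27680672]
top [[424.85055258   0.         276.22212807]
 [  0.         424.85055258 209.20334038]
 [  0.           0.           1.        ]] [[ 0.01978423 -0.99969376  0.01486509]
 [-0.99248773 -0.0214327  -0.12045229]
 [ 0.120734   -0.01237036 -0.99260782]] [  -1.36013162  569.51484442 1179.69524219] [ 422.83407286   25.43978063 1239.59430332]
{'time': 0.1, 'joint_pos': array([-8.18987293e+01,  7.51029674e+00,  8.53252921e+01, -8.08308128e-04,
        8.72618316e+01, -4.89370562e+00]), 'qd': array([-0.0669821 , -0.16055027, -0.14797771, -0.00111992, -0.01203833,
        0.02879273]), 'joint_efforts': array([ 1.73126977e-03, -5.70952034e+01, -5.01940191e+01, -2.58775872e-04,
        8.18270375e-03,  1.34859138e-05]), 'tool_pos': array([ 134.85909657, -584.13595968,  238.33278575]), 'tcp_rot': array([-1.79902866e+02, -7.50631055e-03,  1.29950093e+01]), 'ft_force': array([ 0.25246649, -0.06680413, -0.09082188]), 'wrist_torque': array([-0.05382733, -0.00365647, -0.04883464]), 'finger_gap': 85.7952554229183} 8.0
```

View pics/side0.png

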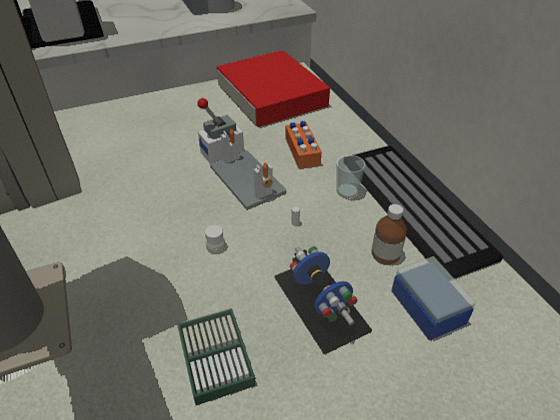

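View pics/top0.png

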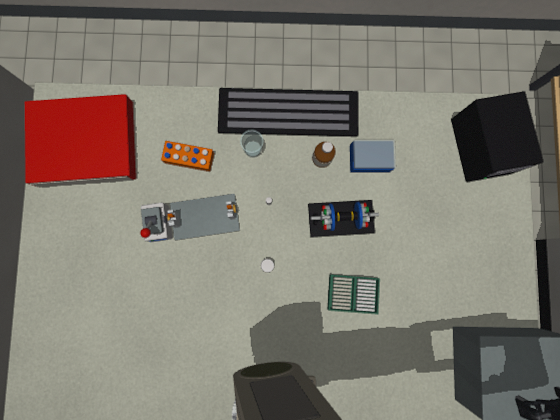

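The side view shows the rotor on its rack near (322,285), the stand near (240,175) and the ball at (203,103). The top view has the rotor near (343,217), the stand base near (203,216) and the ball at (145,233). I'll enlarge both.

```bash
python3 - <<'E'
import cv2,pickle
for n,(a,b,c,d) in {"side":(185,85,385,355),"top":(130,180,390,250)}.items():
    im=pickle.load(open(n+"0.pkl","rb"))["color"][:,:,::-1]
    k=2.2 if n=="side" else 3
    cv2.imwrite(f"pics/{n}0z.png",cv2.resize(im[b:d,a:c],None,fx=k,fy=k,interpolation=cv2.INTER_CUBIC))
E
```

```text
(no output)
```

View pics/side0z.png

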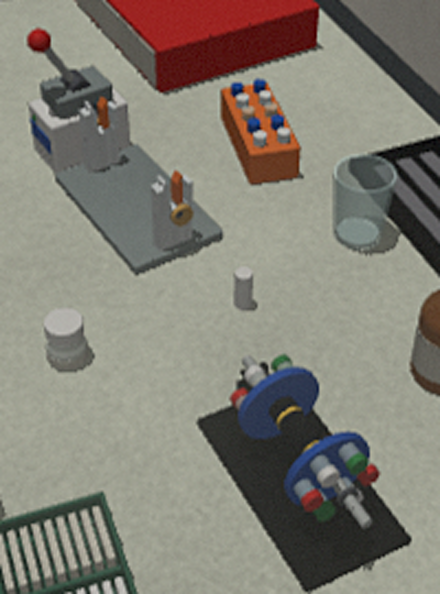

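View pics/top0z.png

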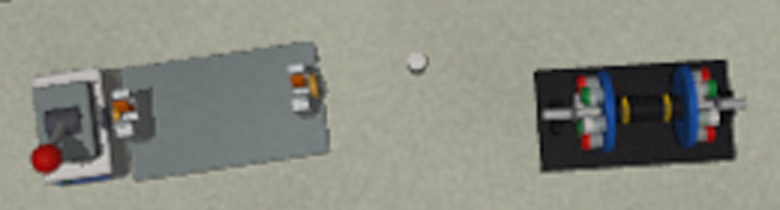

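```bash
cat > h.py <<'E'
import numpy as np,cv2,pickle
def ld(n): return pickle.load(open(n+".pkl","rb"))
def ray(s,uv):
    d=np.linalg.inv(s["camera_matrix"])@[uv[0],uv[1],1]; d=s["R"].T@d
    return -s["R"].T@s["t"],d/np.linalg.norm(d)
def plane(s,uv,z):
    c,d=ray(s,uv); return c+d*(z-c[2])/d[2]
def proj(s,X):
    p=s["camera_matrix"]@(s["R"]@np.array(X,float)+s["t"]); return p[:2]/p[2]
def tri(s1,u1,s2,u2):
    c1,d1=ray(s1,u1);c2,d2=ray(s2,u2)
    A=np.stack([d1,-d2],1);k=np.linalg.lstsq(A,c2-c1,rcond=None)[0]
    a,b=c1+k[0]*d1,c2+k[1]*d2
    return (a+b)/2,np.linalg.norm(a-b)
def hsv(s): return cv2.cvtColor(s["color"],cv2.COLOR_RGB2HSV)
def blobs(s,lo,hi,box=None,amin=4):
    m=cv2.inRange(hsv(s),np.array(lo),np.array(hi))
    if box: 
        k=np.zeros_like(m);a,b,c,d=box;k[b:d,a:c]=1;m=m*k
    n,l,st,ce=cv2.connectedComponentsWithStats(m)
    return m,[(st[i][4],ce[i].round(2),st[i][:4].tolist()) for i in range(1,n) if st[i][4]>=amin]
E
python3 - <<'E'
from h import *
B={"side":(185,85,385,355),"top":(130,180,390,250)}
for n in B:
    s=ld(n+"0"); print(n)
    for nm,lo,hi in [("yellow",(22,140,80),(35,255,255)),("blue",(105,120,50),(125,255,255)),("red",(0,180,80),(4,255,255)),("orange",(6,150,90),(16,255,255)),("brass",(17,100,60),(24,255,255)),("black",(0,0,0),(180,255,50)),("base",(85,10,70),(115,70,150))]:
        m,b=blobs(s,lo,hi,B[n])
        print(nm,[x for x in b if x[0]>(100 if nm in("black","base") else 3)])
        if nm in("black","base"):
            cs,_=cv2.findContours(m,cv2.RETR_EXTERNAL,cv2.CHAIN_APPROX_NONE)
            for c in cs:
                if cv2.contourArea(c)>300:print("  rect",cv2.minAreaRect(c), cv2.boxPoints(cv2.minAreaRect(c)).round(1).tolist())
E
```

```text
side
yellow [(np.int32(14), array([314.29, 272.43]), [311, 270, 8, 7])]
blue [(np.int32(20), array([302.5 , 123.55]), [301, 121, 5, 6]), (np.int32(19), array([292.26, 124.74]), [290, 123, 5, 5]), (np.int32(25), array([310.72, 139.68]), [309, 137, 5, 7]), (np.int32(27), array([299.81, 141.41]), [298, 139, 5, 6]), (np.int32(39), array([203.28, 146.54]), [200, 140, 8, 14]), (np.int32(140), array([309.04, 259.94]), [294, 252, 36, 24]), (np.int32(6), array([324.5 , 269.83]), [323, 269, 4, 3]), (np.int32(9), array([309.22, 279.56]), [308, 277, 4, 5]), (np.int32(4), array([303.75, 282.5 ]), [303, 282, 3, 2]), (np.int32(329), array([330.81, 294.48]), [314, 282, 39, 32])]
red [(np.int32(2307), array([282.91,  99.28]), [234, 85, 96, 41]), (np.int32(59), array([202.07, 102.49]), [198, 99, 10, 8]), (np.int32(6), array([353.33, 297.5 ]), [352, 297, 4, 2]), (np.int32(14), array([326.36, 309.71]), [323, 308, 8, 5])]
orange [(np.int32(4), array([306.25, 124.25]), [306, 123, 2, 3]), (np.int32(693), array([303.33, 149.78]), [286, 124, 35, 44]), (np.int32(51), array([231.43, 135.51]), [229, 129, 5, 14]
[... 2178 characters left out ...]
216, 3, 4])]
black [(np.int32(1337), array([339.26, 218.96]), [308, 200, 67, 37])]
  rect ((341.3724060058594, 217.8310546875), (32.94305419921875, 65.24016571044922), 86.633544921875) [[307.79998779296875, 203.3000030517578], [373.0, 199.5], [374.8999938964844, 232.39999389648438], [309.79998779296875, 236.1999969482422]]
base [(np.int32(1567), array([204.04, 216.6 ]), [171, 194, 68, 46]), (np.int32(238), array([151.8, 218. ]), [142, 207, 20, 27])]
  rect ((204.1560516357422, 216.32278442382812), (36.48875427246094, 65.0608139038086), 81.72411346435547) [[169.3000030517578, 203.0], [233.6999969482422, 193.60000610351562], [239.0, 229.6999969482422], [174.60000610351562, 239.10000610351562]]
```

```bash
python3 - <<'E'
from h import *
T=ld("top0");S=ld("side0"); f=lambda a:np.round(a,1)
print("ball tri",tri(T,(144.96,232.33),S,(202.5,103.3)), "plane",f(plane(T,(144.96,232.33),162.2)),f(plane(S,(202.5,103.3),162.2)))
y1=plane(T,(352.0,215.1),62+6);y2=plane(T,(338.05,216.1),62+6)
print("bands",f(y1),f(y2),f((y1+y2)/2))
b1=plane(T,(332.19,216.84),62);b2=plane(T,(358.45,215.11),62);print("blue",f(b1),f(b2))
print("rack",[f(plane(T,p,8)) for p in [(307.8,203.3),(373,199.5),(374.9,232.4),(309.8,236.2)]],f(plane(T,(341.37,217.83),8)))
print("base",[f(plane(T,p,12)) for p in [(169.3,203),(233.7,193.6),(239,229.7),(174.6,239.1)]])
print("jaws",f(plane(T,(228.75,206.44),98)),f(plane(T,(169.87,215.2),98)))
print("jaws tri",tri(T,(228.75,206.44),S,(264.5,166)),tri(T,(169.87,215.2),S,(231,132)))
E
python3 - <<'E'
import cv2,pickle
im=pickle.load(open("top0.pkl","rb"))["color"][:,:,::-1]
a=cv2.resize(im[190:245,135:245],None,fx=7,fy=7,interpolation=cv2.INTER_NEAREST)
cv2.imwrite("pics/t1.png",a)
a=cv2.resize(im[190:245,300:385],None,fx=9,fy=9,interpolation=cv2.INTER_NEAREST)
cv2.imwrite("pics/t2.png",a)
im=pickle.load(open("side0.pkl","rb"))["color"][:,:,::-1]
cv2.imwrite("pics/s1.png",cv2.resize(im[90:215,190:290],None,fx=4.7,fy=4.7,interpolation=cv2.INTER_NEAREST))
E
```

```text
ball tri (array([488.31292856, 342.12779693, 162.88276432]), np.float64(0.9813703992718081)) plane [487.9 342.4 162.2] [489.  343.2 162.2]
bands [ 553.4 -200.2   68. ] [ 549.7 -161.3   68. ] [ 551.6 -180.8   68. ]
blue [ 548.  -145.9   62. ] [ 554.4 -219.4   62. ]
rack [array([592., -82.,   8.]), array([ 607.5, -273.7,    8. ]), array([ 510.8, -278.5,    8. ]), array([495.8, -88.9,   8. ])] [ 551.4 -180.6    8. ]
base [array([583.6, 321.1,  12. ]), array([615.4, 135.2,  12. ]), array([510.2, 116.5,  12. ]), array([479.2, 300.7,  12. ])]
jaws [566.4 139.7  98. ] [539.2 297.2  98. ]
jaws tri (array([567.04217238, 140.01853977,  94.72546039]), np.float64(0.383678553138491)) (array([540.19510716, 297.78624847,  94.87030585]), np.float64(1.2939831816567682))
```

View pics/t1.png

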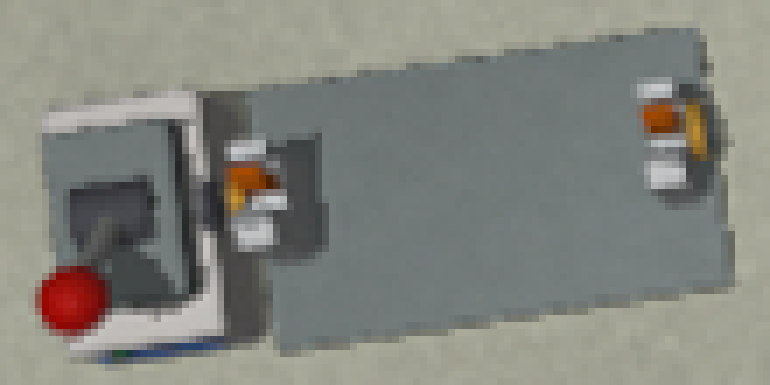

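View pics/t2.png

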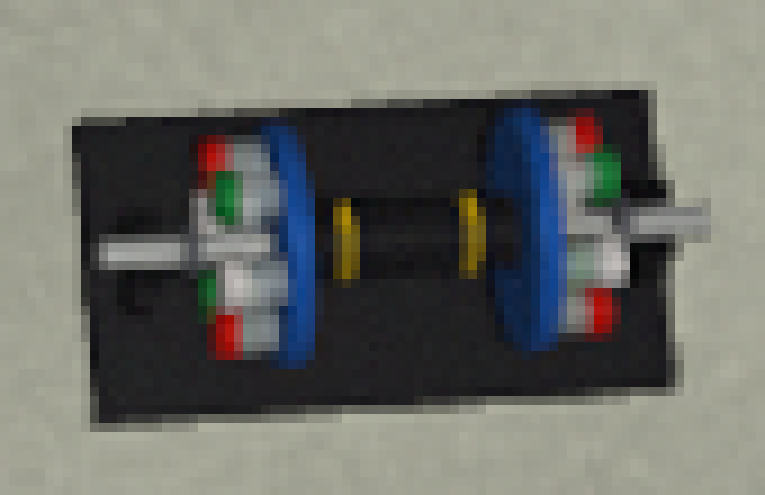

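View pics/s1.png

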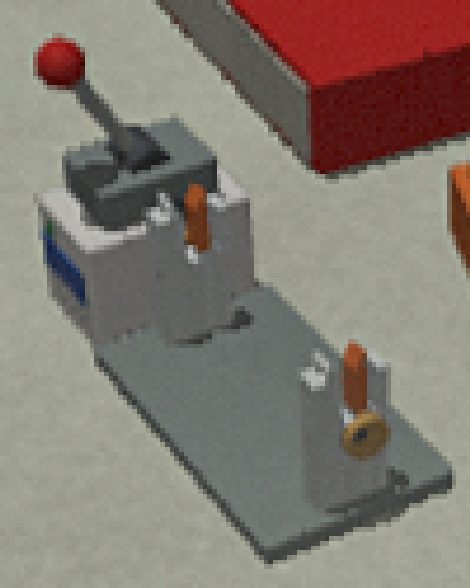

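```bash
cat >> h.py <<'E'
from scipy.spatial.transform import Rotation as Ro
def rel(p0,e0,p1,e1):
    "commanded pose -> target; returns shift m (tool axes) and rotvec deg"
    A=Ro.from_euler("xyz",e0,degrees=True);B=Ro.from_euler("xyz",e1,degrees=True)
    return (A.inv().apply(np.array(p1,float)-p0)/1000).round(4),(A.inv()*B).as_rotvec(degrees=True).round(2)
E
python3 - <<'E'
from h import *
p0=[134.937,-584.634,239.292];e0=[180,0,12.994]
print(rel(p0,e0,[551.3,-181,160],[180,0,94.7]))
E
```

```text
(array([ 0.4965, -0.2997,  0.0793]), array([  0.  ,   0.  , -81.71]))
```

Call:
{"fn": "move_arm", "kwargs": {"rows": [[[0.04, -0.024, 0, 0, 0, -6], [0.08, -0.048, 0, 0, 0, -12], [0.12, -0.072, 0, 0, 0, -18], [0.16, -0.096, 0, 0, 0, -25], [0.2, -0.12, 0, 0, 0, -32], [0.24, -0.144, 0, 0, 0, -39], [0.28, -0.168, 0, 0, 0, -46], [0.32, -0.192, 0, 0, 0, -53], [0.36, -0.216, 0.02, 0, 0, -60], [0.4, -0.24, 0.04, 0, 0, -67], [0.44, -0.265, 0.06, 0, 0, -74], [0.47, -0.285, 0.07, 0, 0, -79], [0.49, -0.295, 0.079, 0, 0, -81.7], [0.4965, -0.2997, 0.0793, 0, 0, -81.7], [0.4965, -0.2997, 0.0793, 0, 0, -81.7], [0.4965, -0.2997, 0.0793, 0, 0, -81.7]]], "grip": 1}}

```text
time: 1.7
tool_pos: [550.9, -181.8, 160.5]
tcp_rot: [180.0, 0.0, 94.6]
ft_force: [1.4, -0.7, 0.5]
finger_gap: 85.3
```

```bash
cat > snap.py <<'E'
import sys,cv2,pickle
from bench import viewer,sensors
tag=sys.argv[1]
for n,box in (("side",[int(x) for x in sys.argv[2].split(",")]),("top",[int(x) for x in sys.argv[3].split(",")])):
    s=viewer.snapshot(n); pickle.dump(s,open(f"{n}{tag}.pkl","wb"))
    a,b,c,d=box; k=min(790/(c-a),590/(d-b))
    cv2.imwrite(f"pics/{n}{tag}.png",cv2.resize(s["color"][b:d,a:c,::-1],None,fx=k,fy=k,interpolation=cv2.INTER_NEAREST))
st=sensors.sense()
for q in("time","tool_pos","tcp_rot","ft_force","wrist_torque","finger_gap"):print(q,st[q])
E
python3 snap.py 1 220,180,420,360 260,150,420,270
```

```text
time 1.8
tool_pos [ 550.93263159 -182.24227993  160.76671077]
tcp_rot [1.79957854e+02 4.41622065e-02 9.45731759e+01]
ft_force [-0.54546966 -0.51772138  0.51026357]
wrist_torque [ 0.02735979  0.02843494 -0.07351489]
finger_gap 85.3736484418398
```

View pics/side1.png

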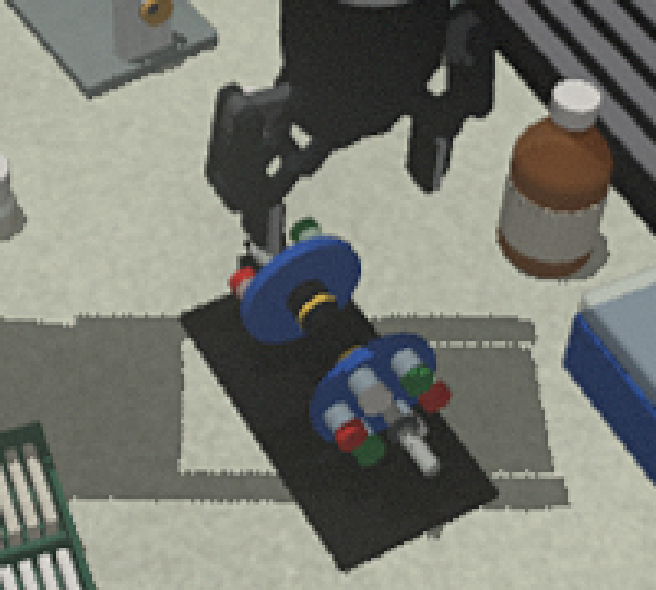

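The side view shows the open fingers straddling the hub across the axle, with a pad tip near (270,230). Next I descend to the grasp.

Call:
{"fn": "move_arm", "kwargs": {"rows": [[[0, 0, 0.02, 0, 0, 0], [0, 0, 0.045, 0, 0, 0], [0, 0, 0.07, 0, 0, 0], [0, 0, 0.09, 0, 0, 0], [0, 0, 0.102, 0, 0, 0], [0, 0, 0.109, 0, 0, 0], [0, 0, 0.109, 0, 0, 0], [0, 0, 0.109, 0, 0, 0]]]}}

```text
time: 2.6
tool_pos: [552.0, -181.5, 52.1]
tcp_rot: [179.9, 0.0, 94.7]
ft_force: [0.1, -0.8, 0.1]
finger_gap: 85.0
```

Call:
{"fn": "move_arm", "kwargs": {"rows": [[[0, 0, 0, 0, 0, 0], [0, 0, 0, 0, 0, 0], [0, 0, 0, 0, 0, 0], [0, 0, 0, 0, 0, 0], [0, 0, 0, 0, 0, 0], [0, 0, 0, 0, 0, 0], [0, 0, 0, 0, 0, 0], [0, 0, 0, 0, 0, 0], [0, 0, 0, 0, 0, 0], [0, 0, 0, 0, 0, 0]]], "grip": 0, "newtons": 30}}

```text
time: 3.6
tool_pos: [553.1, -181.1, 52.0]
tcp_rot: [179.8, 0.1, 94.7]
ft_force: [6.3, 0.6, -1.0]
finger_gap: 23.1
```

Call:
{"fn": "move_arm", "kwargs": {"rows": [[[0, 0.001, 0, 0, 0, 0], [0, 0.002, 0, 0, 0, 0], [0, 0.002, 0, 0, 0, 0], [0, 0.002, 0, 0, 0, 0], [0, 0.002, 0, 0, 0, 0]]], "newtons": 100}}

```text
time: 4.1
tool_pos: [553.4, -181.2, 51.9]
tcp_rot: [-180.0, 0.0, 94.7]
ft_force: [-2.4, -0.0, 7.9]
finger_gap: 21.8
```

Call:
{"fn": "move_arm", "kwargs": {"rows": [[[0, 0, -0.002, 0, 0, 0], [0, 0, -0.006, 0, 0, 0], [0, 0, -0.014, 0, 0, 0], [0, 0, -0.026, 0, 0, 0], [0, 0, -0.04, 0, 0, 0], [0, 0, -0.054, 0, 0, 0], [0, 0, -0.068, 0, 0, 0], [0, 0, -0.08, 0, 0, 0], [0, 0, -0.09, 0, 0, 0], [0, 0, -0.096, 0, 0, 0], [0, 0, -0.1, 0, 0, 0], [0, 0, -0.1, 0, 0, 0], [0, 0, -0.1, 0, 0, 0]]]}}

```text
time: 5.4
tool_pos: [553.0, -180.7, 150.4]
tcp_rot: [-179.9, -0.0, 94.7]
ft_force: [0.4, -0.7, -3.9]
finger_gap: 21.5
```

```bash
python3 snap.py 2 220,130,420,310 260,150,420,270; python3 - <<'E'
from h import *
p0=[553.3,-180.8,151];e0=[180,0,94.7]
print(rel(p0,e0,[547.5,219,151],[180,0,99.7]))
E
```

```text
time 5.5
tool_pos [ 552.85772115 -180.62256059  150.14239895]
tcp_rot [-1.79928886e+02 -3.77856110e-02  9.46929661e+01]
ft_force [-0.04280765 -0.74575063 -3.22429819]
wrist_torque [-0.01300342  0.06165919 -0.02789811]
finger_gap 21.380258502590664
(array([0.3989, 0.027 , 0.    ]), array([ 0.,  0., -5.]))
```

View pics/side2.png

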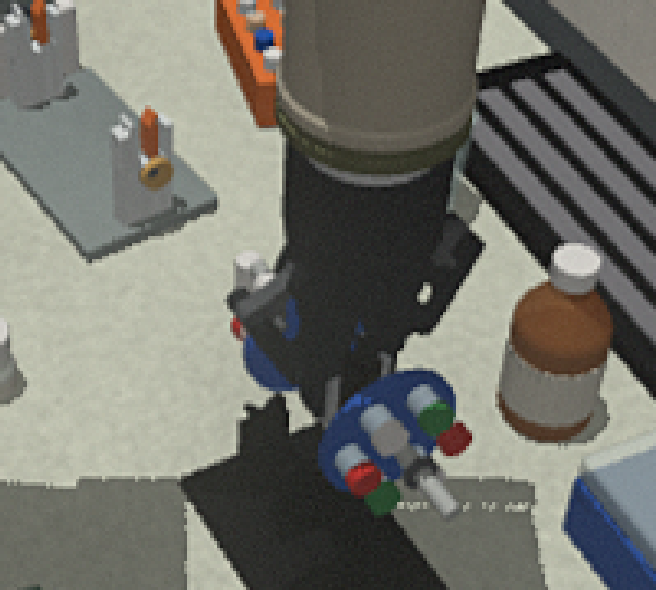

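View pics/top2.png

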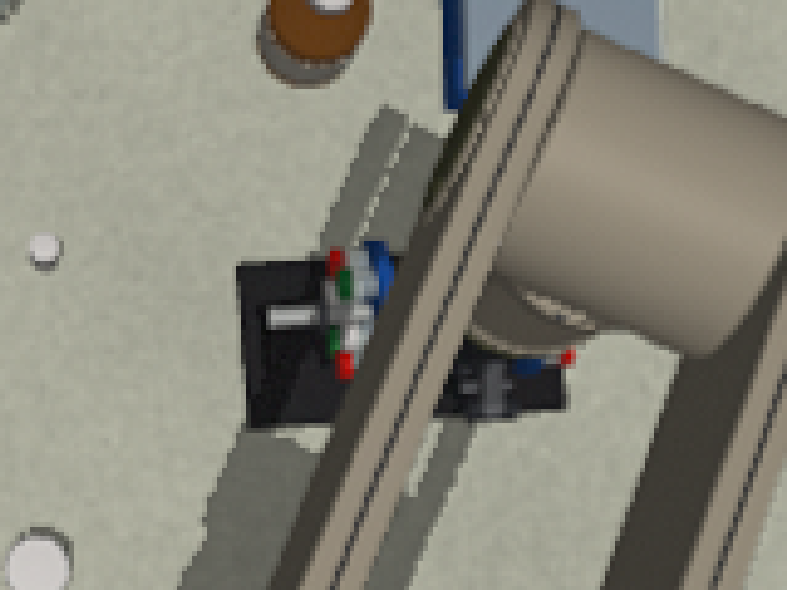

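The rotor hangs from the gripper clear of the rack, apparently level, with its axle end at (440,495) in the side crop. Now I carry it over the stand.

Call:
{"fn": "move_arm", "kwargs": {"rows": [[[0.004, 0, 0, 0, 0, 0], [0.014, 0.001, 0, 0, 0, 0], [0.03, 0.002, 0, 0, 0, 0], [0.052, 0.003, 0, 0, 0, -0.5], [0.08, 0.005, 0, 0, 0, -1], [0.11, 0.007, 0, 0, 0, -1.5], [0.14, 0.009, 0, 0, 0, -2], [0.17, 0.011, 0, 0, 0, -2.5], [0.2, 0.013, 0, 0, 0, -3], [0.23, 0.015, 0, 0, 0, -3.5], [0.26, 0.017, 0, 0, 0, -4], [0.29, 0.019, 0, 0, 0, -4.5], [0.318, 0.021, 0, 0, 0, -5], [0.344, 0.023, 0, 0, 0, -5], [0.366, 0.025, 0, 0, 0, -5], [0.383, 0.026, 0, 0, 0, -5], [0.394, 0.027, 0, 0, 0, -5], [0.3989, 0.027, 0, 0, 0, -5], [0.3989, 0.027, 0, 0, 0, -5], [0.3989, 0.027, 0, 0, 0, -5]]]}}

```text
time: 7.5
tool_pos: [547.6, 218.3, 150.9]
tcp_rot: [-180.0, 0.0, 99.7]
ft_force: [0.3, -1.3, -2.9]
finger_gap: 21.5
```

Call:
{"fn": "move_arm", "kwargs": {"rows": [[[0, 0, 0.003, 0, 0, 0], [0, 0, 0.01, 0, 0, 0], [0, 0, 0.02, 0, 0, 0], [0, 0, 0.028, 0, 0, 0], [0, 0, 0.033, 0, 0, 0], [0, 0, 0.035, 0, 0, 0], [0, 0, 0.035, 0, 0, 0], [0, 0, 0.035, 0, 0, 0]]]}}

```text
time: 8.3
tool_pos: [547.8, 219.1, 116.3]
tcp_rot: [180.0, -0.0, 99.7]
ft_force: [0.2, -0.2, -3.1]
finger_gap: 21.2
```

```bash
python3 snap.py 3 170,70,310,200 130,170,260,260
```

```text
time 8.4
tool_pos [547.96853888 219.12165078 116.5673751 ]
tcp_rot [ 1.79944720e+02 -6.58902088e-03  9.97005491e+01]
ft_force [ 0.31400121  0.17059635 -3.37035951]
wrist_torque [ 0.05519267 -0.0242011  -0.01262296]
finger_gap 20.936938692098547
```

View pics/side3.png

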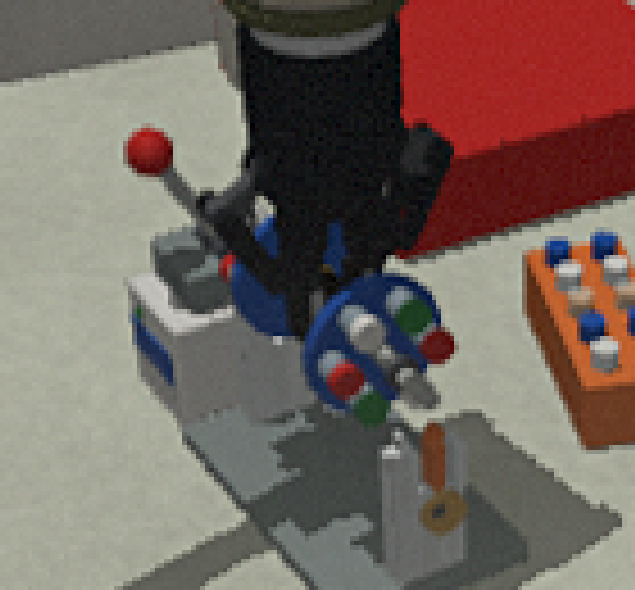

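View pics/top3.png

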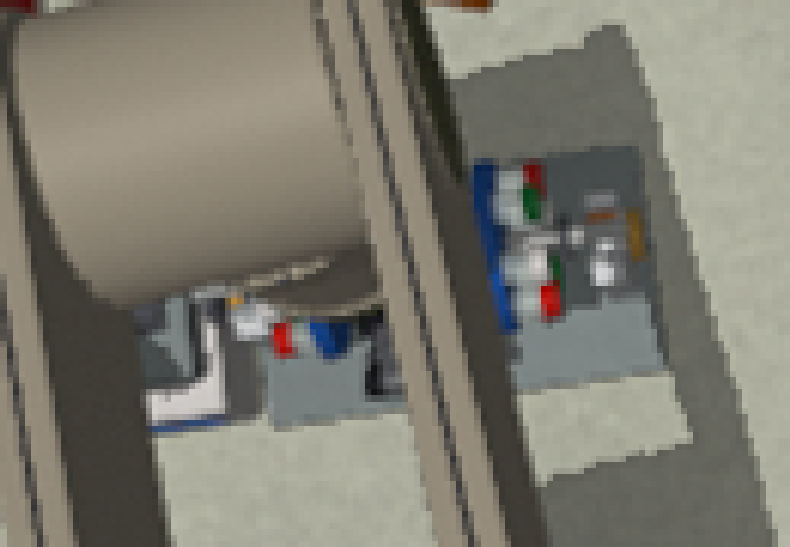

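```bash
python3 - <<'E'
from h import *
T=ld("top3");S=ld("side3")
for n,s in(("side",S),("top",T)):
    im=s["color"][:,:,::-1].copy()
    box=(225,130,285,190) if n=="side" else (205,185,255,235)
    a,b,c,d=box;k=12
    z=cv2.resize(im[b:d,a:c],None,fx=k,fy=k,interpolation=cv2.INTER_NEAREST)
    def dot(X,col):
        u=proj(s,X); print(n,np.round(X,1),u.round(1)); cv2.circle(z,(int((u[0]-a+.5)*k),int((u[1]-b+.5)*k)),4,col,-1)
    e=np.array([.1685,-.9857,0])
    ax=np.array([547.9,219.1,127.5]); dot(ax+95*e,(0,255,255)); dot(ax+80*e,(0,255,0)); dot(ax+69*e,(0,255,0))
    st=np.array([547.5,219,0]);x=np.array([.9857,.1685,0])
    for xx in(-10,0,8): dot(st+80*e+xx*x+[0,0,99.7],(255,0,255))
    dot(st+94.5*e+[0,0,58.5],(255,255,0))
    cv2.imwrite(f"pics/{n}3z.png",z)
E
```

```text
side [563.9 125.5 127.5] [265.2 158.2]
side [561.4 140.2 127.5] [261.6 154.7]
side [559.5 151.1 127.5] [259.1 152.2]
side [551.1 138.5  99.7] [257.9 166.4]
side [561.  140.1  99.7] [261.8 164.9]
side [568.9 141.5  99.7] [264.9 163.7]
side [563.4 125.9  58.5] [265.5 182.6]
top [563.9 125.5 127.5] [233.1 206.1]
top [561.4 140.2 127.5] [227.4 206.9]
top [559.5 151.1 127.5] [223.3 207.5]
top [551.1 138.5  99.7] [229. 212.]
top [561.  140.1  99.7] [228.5 208.4]
top [568.9 141.5  99.7] [228.1 205.5]
top [563.4 125.9  58.5] [235.  209.4]
```

View pics/side3z.png

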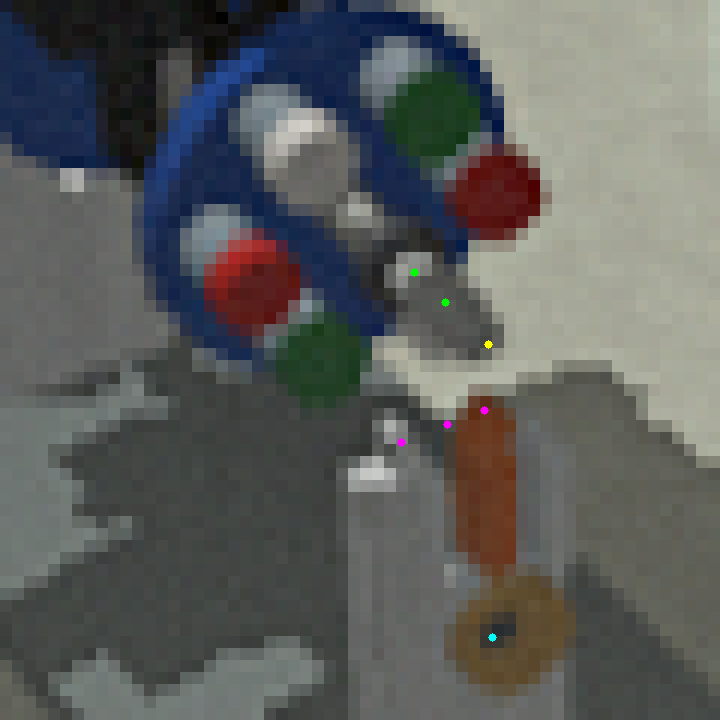

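View pics/top3z.png

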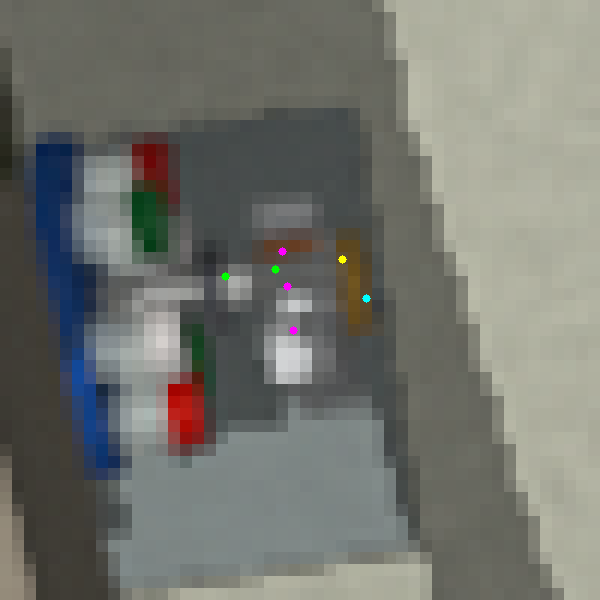

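```bash
python3 - <<'E'
from h import *
S=ld("side0")
import math
ya=math.radians(9.7);o=np.array([547.5,219,0]);X=np.array([math.cos(ya),math.sin(ya),0]);Y=np.array([-math.sin(ya),math.cos(ya),0])
def vp(uv,y):
    c,d=ray(S,uv); k=(y-(c-o)@Y)/(d@Y); P=c+k*d; return round(float((P-o)@X),1),round(float(P[2]),1)
for nm,lo,hi,box,y in [("jawR",(5,140,60),(16,255,255),(255,155,275,185),-87),("jawL",(5,140,60),(16,255,255),(220,120,245,150),73),("disc",(15,80,50),(28,255,255),(255,170,280,195),-94.5)]:
    m,_=blobs(S,lo,hi,box)
    print(nm)
    for v in range(box[1],box[3]):
        u=np.where(m[v]>0)[0]
        if len(u): print(v,u[0],u[-1],vp((u[0]-.5,v),y),vp((u[-1]+.5,v),y))
    # hole / centre
    cs,_=cv2.findContours(m,cv2.RETR_EXTERNAL,cv2.CHAIN_APPROX_NONE); c=max(cs,key=cv2.contourArea)
    P=np.array([vp(p[0],y) for p in c]); print(" mean extents",P.min(0),P.max(0),(P.min(0)+P.max(0))/2)
a=cv2.resize(S["color"][155:200,245:290,::-1],None,fx=13,fy=13,interpolation=cv2.INTER_NEAREST)
cv2.imwrite("pics/s0z.png",a)
E
```

```text
jawR
163 264 265 (0.4, 109.3) (5.5, 107.2)
164 264 266 (0.4, 106.5) (8.0, 103.3)
165 263 267 (-2.3, 104.8) (10.6, 99.5)
166 263 266 (-2.3, 102.1) (7.9, 97.8)
167 263 266 (-2.4, 99.3) (7.9, 95.0)
168 263 267 (-2.5, 96.5) (10.4, 91.1)
169 263 267 (-2.6, 93.7) (10.3, 88.3)
170 263 267 (-2.6, 91.0) (10.3, 85.4)
171 263 267 (-2.7, 88.1) (10.2, 82.6)
172 263 267 (-2.8, 85.3) (10.2, 79.8)
173 264 267 (-0.3, 81.4) (10.1, 76.9)
174 264 267 (-0.4, 78.6) (10.0, 74.0)
175 264 267 (-0.4, 75.7) (10.0, 71.2)
176 265 267 (2.1, 71.7) (9.9, 68.3)
177 266 266 (4.6, 67.7) (7.2, 66.5)
 mean extents [-1.5 67.1] [  9.3 108.7] [ 3.9 87.9]
jawL
129 231 231 (3.3, 108.0) (6.0, 107.0)
130 230 232 (0.4, 106.1) (8.4, 103.2)
131 230 233 (0.2, 103.3) (10.9, 99.4)
132 229 233 (-2.7, 101.5) (10.7, 96.6)
133 229 233 (-2.9, 98.7) (10.5, 93.8)
134 229 233 (-3.1, 95.8) (10.3, 90.9)
135 230 233 (-0.7, 92.0) (10.1, 88.1)
136 230 233 (-0.9, 89.2) (9.9, 85.2)
137 230 233 (-1.2, 86.3) (9.7, 82.3)
138 230 233 (-1.4, 83.5) (9.4, 79.4)
139 230 233 (-1.6, 80.6) (9.2, 76.5)
140 230 233 (-1.8, 77.7) (9.0, 73.6)
141 230 233 (-2.1, 74.8) (8.8, 70.7)
142 232 233 (3.1, 69.9) (8.6, 67.8)
 mean extents [-1.8 68.3] [  9.6 107.5] [ 3.9 87.9]
disc
177 267 267 (2.8, 73.6) (5.4, 72.5)
178 266 270 (0.2, 71.9) (13.3, 66.1)
179 265 271 (-2.5, 70.2) (15.9, 62.1)
180 264 271 (-5.1, 68.5) (15.8, 59.1)
181 263 272 (-7.8, 66.7) (18.5, 55.0)
182 263 272 (-7.9, 63.8) (18.4, 52.0)
183 263 271 (-8.0, 60.9) (15.7, 50.3)
184 263 271 (-8.1, 58.0) (15.7, 47.3)
185 263 270 (-8.1, 55.1) (13.0, 45.6)
186 264 269 (-5.6, 51.0) (10.2, 43.8)
187 266 267 (-0.4, 45.7) (4.9, 43.2)
 mean extents [-6.8 43.8] [17.1 73.1] [ 5.15 58.45]
```

View pics/s0z.png

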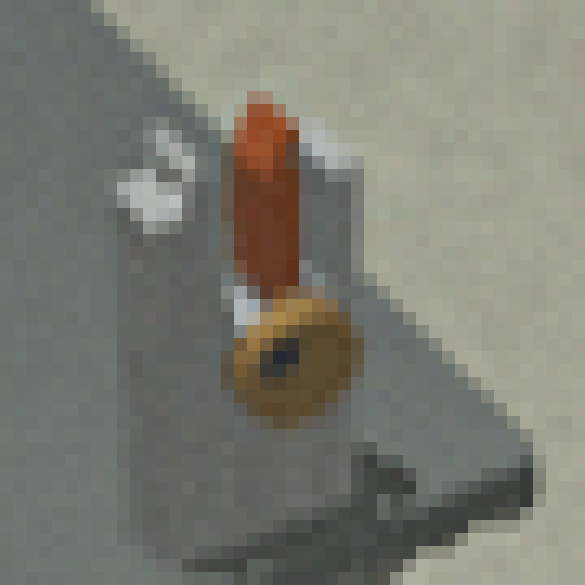

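The marked predictions fall on the axle end (488,345 in the zoom), the slot mouth and the disc hole (492,637), so the rotor is aligned. Now I'll descend to just above contact.

Call:
{"fn": "move_arm", "kwargs": {"rows": [[[0, 0, 0.004, 0, 0, 0], [0, 0, 0.009, 0, 0, 0], [0, 0, 0.013, 0, 0, 0], [0, 0, 0.015, 0, 0, 0], [0, 0, 0.016, 0, 0, 0], [0, 0, 0.016, 0, 0, 0], [0, 0, 0.016, 0, 0, 0]]]}}

```text
time: 9.1
tool_pos: [547.7, 219.0, 100.2]
tcp_rot: [180.0, -0.0, 99.7]
ft_force: [-0.2, 0.5, -3.1]
finger_gap: 21.4
```

Call:
{"fn": "move_arm", "kwargs": {"rows": [[[0, 0, 0.001, 0, 0, 0], [0, 0, 0.002, 0, 0, 0], [0, 0, 0.003, 0, 0, 0], [0, 0, 0.003, 0, 0, 0]]]}}

```text
time: 9.5
tool_pos: [547.4, 218.9, 96.8]
tcp_rot: [-180.0, 0.0, 99.7]
ft_force: [-0.7, -0.3, -3.7]
finger_gap: 21.2
```

Call:
{"fn": "move_arm", "kwargs": {"rows": [[[0, 0, 0.001, 0, 0, 0], [0, 0, 0.002, 0, 0, 0], [0, 0, 0.002, 0, 0, 0]]]}}

```text
time: 9.8
tool_pos: [547.5, 219.0, 94.8]
tcp_rot: [-180.0, -0.0, 99.7]
ft_force: [-0.3, 1.0, -3.1]
finger_gap: 21.4
```

Axle centre is now near 106 mm with no contact yet. From here I'll take 1 mm steps.

Call:
{"fn": "move_arm", "kwargs": {"rows": [[[0, 0, 0.001, 0, 0, 0], [0, 0, 0.002, 0, 0, 0], [0, 0, 0.002, 0, 0, 0]]]}}

```text
time: 10.1
tool_pos: [547.5, 218.9, 92.8]
tcp_rot: [-180.0, 0.0, 99.7]
ft_force: [-0.5, 0.1, -3.3]
finger_gap: 21.6
```

Call:
{"fn": "move_arm", "kwargs": {"rows": [[[0, 0, 0.001, 0, 0, 0], [0, 0, 0.002, 0, 0, 0], [0, 0, 0.002, 0, 0, 0]]]}}

```text
time: 10.4
tool_pos: [547.4, 218.9, 90.7]
tcp_rot: [-180.0, 0.0, 99.7]
ft_force: [-0.6, 0.4, -3.9]
finger_gap: 21.1
```

Call:
{"fn": "move_arm", "kwargs": {"rows": [[[0, 0, 0.001, 0, 0, 0], [0, 0, 0.002, 0, 0, 0], [0, 0, 0.002, 0, 0, 0]]]}}

```text
time: 10.7
tool_pos: [547.5, 218.9, 88.8]
tcp_rot: [-180.0, 0.0, 99.7]
ft_force: [0.2, -0.2, -4.3]
finger_gap: 21.6
```

Call:
{"fn": "move_arm", "kwargs": {"rows": [[[0, 0, 0.001, 0, 0, 0], [0, 0, 0.002, 0, 0, 0], [0, 0, 0.002, 0, 0, 0]]]}}

```text
time: 11.0
tool_pos: [547.5, 218.9, 86.8]
tcp_rot: [-180.0, 0.0, 99.7]
ft_force: [-0.4, -0.5, -3.2]
finger_gap: 21.0
```

Call:
{"fn": "move_arm", "kwargs": {"rows": [[[0, 0, 0.001, 0, 0, 0], [0, 0, 0.002, 0, 0, 0], [0, 0, 0.002, 0, 0, 0]]]}}

```text
time: 11.3
tool_pos: [547.7, 219.0, 85.0]
tcp_rot: [180.0, -0.0, 99.7]
ft_force: [0.1, -0.1, -4.0]
finger_gap: 21.2
```

```bash
python3 snap.py 4 170,70,310,200 130,170,260,260
```

```text
time 11.4
tool_pos [547.70790609 218.95589057  85.06120877]
tcp_rot [ 1.79986723e+02 -3.64692595e-04  9.96895179e+01]
ft_force [ 0.74510945  0.26181844 -4.23380959]
wrist_torque [ 0.00214697 -0.09566228 -0.01979349]
finger_gap 20.959731744397637
```

View pics/side4.png

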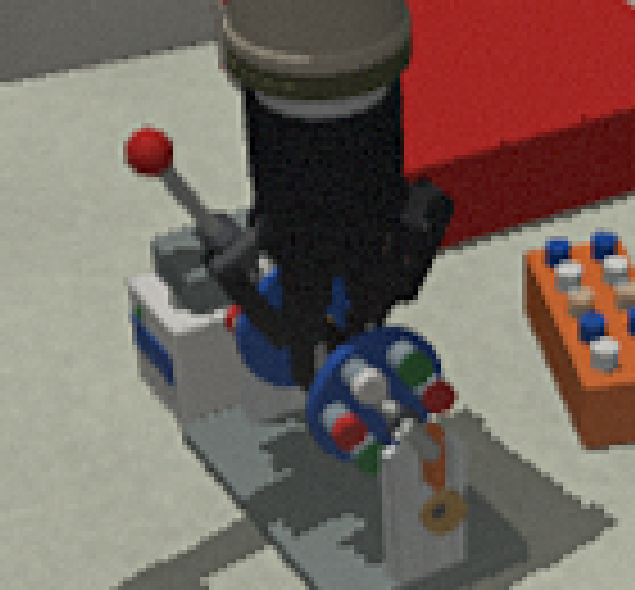

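The axle end now lies in the slot mouth left of the orange jaw (430,445). I'll go on in 1 mm steps.

Call:
{"fn": "move_arm", "kwargs": {"rows": [[[0, 0, 0.001, 0, 0, 0], [0, 0, 0.001, 0, 0, 0], [0, 0, 0.001, 0, 0, 0]]]}}

```text
time: 11.7
tool_pos: [548.0, 219.1, 84.3]
tcp_rot: [179.9, -0.0, 99.7]
ft_force: [2.2, 0.4, -2.6]
finger_gap: 21.6
```

Call:
{"fn": "move_arm", "kwargs": {"rows": [[[0, 0, 0.001, 0, 0, 0], [0, 0, 0.001, 0, 0, 0], [0, 0, 0.001, 0, 0, 0]]]}}

```text
time: 12.0
tool_pos: [548.2, 219.1, 83.8]
tcp_rot: [179.9, -0.0, 99.7]
ft_force: [1.0, -0.2, 3.7]
finger_gap: 21.7
```

Call:
{"fn": "move_arm", "kwargs": {"rows": [[[0, 0, 0.001, 0, 0, 0], [0, 0, 0.001, 0, 0, 0], [0, 0, 0.001, 0, 0, 0]]]}}

```text
time: 12.3
tool_pos: [548.5, 219.2, 83.1]
tcp_rot: [179.9, -0.0, 99.7]
ft_force: [1.7, -0.5, 6.0]
finger_gap: 21.0
```

Call:
{"fn": "move_arm", "kwargs": {"rows": [[[0, 0, 0.001, 0, 0, 0], [0, 0, 0.001, 0, 0, 0], [0, 0, 0.001, 0, 0, 0]]]}}

```text
time: 12.6
tool_pos: [548.7, 219.3, 82.4]
tcp_rot: [179.9, -0.0, 99.7]
ft_force: [1.4, 0.4, 6.7]
finger_gap: 21.3
```

Call:
{"fn": "move_arm", "kwargs": {"rows": [[[0, 0.0005, 0.0005, 0, 0, 0], [0, 0.001, 0.001, 0, 0, 0], [0, 0.001, 0.001, 0, 0, 0]]]}}

```text
time: 12.9
tool_pos: [548.9, 219.3, 80.7]
tcp_rot: [179.9, -0.0, 99.7]
ft_force: [-0.5, 0.6, 5.7]
finger_gap: 21.3
```

Call:
{"fn": "move_arm", "kwargs": {"rows": [[[0, 0, 0.001, 0, 0, 0], [0, 0, 0.001, 0, 0, 0], [0, 0, 0.001, 0, 0, 0]]]}}

```text
time: 13.2
tool_pos: [549.0, 219.3, 79.6]
tcp_rot: [179.9, -0.0, 99.7]
ft_force: [0.7, 0.5, 5.4]
finger_gap: 21.1
```

Call:
{"fn": "move_arm", "kwargs": {"rows": [[[0, 0, 0.001, 0, 0, 0], [0, 0, 0.001, 0, 0, 0], [0, 0, 0.001, 0, 0, 0]]]}}

```text
time: 13.5
tool_pos: [549.0, 219.3, 78.4]
tcp_rot: [179.9, -0.0, 99.7]
ft_force: [0.4, 1.0, 5.9]
finger_gap: 21.3
```

```bash
python3 - <<'E'
from bench import sensors
s=sensors.sense()
for k in("time","tool_pos","tcp_rot","ft_force","wrist_torque"):print(k,s[k].round(3) if k!="time" else s[k])
E
```

```text
time 13.5
tool_pos [548.956 219.293  78.442]
tcp_rot [ 1.79947e+02 -9.00000e-03  9.96980e+01]
ft_force [0.382 1.019 5.907]
wrist_torque [ 0.045 -0.147  0.048]
```

Call:
{"fn": "move_arm", "kwargs": {"rows": [[[0, 0, 0.0005, 0, 0, 0], [0, 0, 0.001, 0, 0, 0], [0, 0, 0.0015, 0, 0, 0], [0, 0, 0.002, 0, 0, 0], [0, 0, 0.002, 0, 0, 0]]]}}

```text
time: 14.0
tool_pos: [549.0, 219.3, 76.4]
tcp_rot: [179.9, -0.0, 99.7]
ft_force: [1.2, 0.9, 4.8]
finger_gap: 21.2
```

Call:
{"fn": "move_arm", "kwargs": {"rows": [[[0, 0, 0.0005, 0, 0, 0], [0, 0, 0.001, 0, 0, 0], [0, 0, 0.0015, 0, 0, 0], [0, 0, 0.002, 0, 0, 0], [0, 0, 0.002, 0, 0, 0]]]}}

```text
time: 14.5
tool_pos: [549.0, 219.2, 74.4]
tcp_rot: [179.9, -0.0, 99.7]
ft_force: [1.4, -0.3, 5.0]
finger_gap: 21.0
```

Call:
{"fn": "move_arm", "kwargs": {"rows": [[[0, 0, 0.0005, 0, 0, 0], [0, 0, 0.001, 0, 0, 0], [0, 0, 0.0015, 0, 0, 0], [0, 0, 0.002, 0, 0, 0], [0, 0, 0.002, 0, 0, 0]]]}}

```text
time: 15.0
tool_pos: [549.0, 219.2, 72.4]
tcp_rot: [179.9, -0.0, 99.7]
ft_force: [2.2, 1.3, 4.9]
finger_gap: 21.4
```

```bash
cat > st.py <<'E'
from bench import sensors
s=sensors.sense()
for k in("time","tool_pos","tcp_rot","ft_force","wrist_torque"):print(k,s[k].round(3) if k!="time" else s[k])
E
python3 st.py
```

```text
time 15.0
tool_pos [548.954 219.233  72.403]
tcp_rot [ 1.7995e+02 -4.0000e-03  9.9695e+01]
ft_force [2.154 1.342 4.935]
wrist_torque [-0.011 -0.186  0.046]
```

Call:
{"fn": "move_arm", "kwargs": {"rows": [[[0, 0, 0.0005, 0, 0, 0], [0, 0, 0.001, 0, 0, 0], [0, 0, 0.001, 0, 0, 0]]]}}

```text
time: 15.3
tool_pos: [549.0, 219.2, 71.4]
tcp_rot: [179.9, -0.0, 99.7]
ft_force: [2.5, 0.9, 4.8]
finger_gap: 21.0
```

Call:
{"fn": "move_arm", "kwargs": {"rows": [[[0, 0, 0.0005, 0, 0, 0], [0, 0, 0.001, 0, 0, 0], [0, 0, 0.001, 0, 0, 0]]]}}

```text
time: 15.6
tool_pos: [549.0, 219.2, 70.4]
tcp_rot: [179.9, -0.0, 99.7]
ft_force: [1.3, 0.7, 5.3]
finger_gap: 21.5
```

Call:
{"fn": "move_arm", "kwargs": {"rows": [[[0, 0, 0.0005, 0, 0, 0], [0, 0, 0.001, 0, 0, 0], [0, 0, 0.001, 0, 0, 0]]]}}

```text
time: 15.9
tool_pos: [548.9, 219.2, 69.4]
tcp_rot: [180.0, -0.0, 99.7]
ft_force: [1.1, 0.3, 5.2]
finger_gap: 21.4
```

Call:
{"fn": "move_arm", "kwargs": {"rows": [[[0, 0, 0.0005, 0, 0, 0], [0, 0, 0.001, 0, 0, 0], [0, 0, 0.001, 0, 0, 0]]]}}

```text
time: 16.2
tool_pos: [549.0, 219.2, 68.4]
tcp_rot: [179.9, -0.0, 99.7]
ft_force: [0.4, 0.3, 5.0]
finger_gap: 21.2
```

```bash
python3 st.py
```

```text
time 16.2
tool_pos [548.977 219.192  68.406]
tcp_rot [ 1.79949e+02 -1.00000e-03  9.96950e+01]
ft_force [0.388 0.279 4.965]
wrist_torque [ 0.041 -0.238 -0.007]
```

Call:
{"fn": "move_arm", "kwargs": {"rows": [[[0, 0, 0.0005, 0, 0, 0], [0, 0, 0.001, 0, 0, 0], [0, 0, 0.001, 0, 0, 0]]]}}

```text
time: 16.5
tool_pos: [549.0, 219.2, 67.4]
tcp_rot: [179.9, -0.0, 99.7]
ft_force: [1.8, -0.1, 5.4]
finger_gap: 21.5
```

Call:
{"fn": "move_arm", "kwargs": {"rows": [[[0, 0, 0.0005, 0, 0, 0], [0, 0, 0.001, 0, 0, 0], [0, 0, 0.001, 0, 0, 0]]]}}

```text
time: 16.8
tool_pos: [549.0, 219.2, 66.4]
tcp_rot: [179.9, -0.0, 99.7]
ft_force: [2.0, -0.3, 4.6]
finger_gap: 21.7
```

Call:
{"fn": "move_arm", "kwargs": {"rows": [[[0, 0, 0.0005, 0, 0, 0], [0, 0, 0.001, 0, 0, 0], [0, 0, 0.001, 0, 0, 0]]]}}

```text
time: 17.1
tool_pos: [549.0, 219.2, 65.4]
tcp_rot: [179.9, -0.0, 99.7]
ft_force: [1.6, -0.3, 4.9]
finger_gap: 21.2
```

```bash
python3 st.py
```

```text
time 17.1
tool_pos [548.987 219.215  65.405]
tcp_rot [ 1.79948e+02 -2.00000e-03  9.96970e+01]
ft_force [ 1.563 -0.256  4.864]
wrist_torque [ 0.031 -0.194 -0.013]
```

Call:
{"fn": "move_arm", "kwargs": {"rows": [[[0, 0, 0.0005, 0, 0, 0], [0, 0, 0.001, 0, 0, 0], [0, 0, 0.001, 0, 0, 0]]]}}

```text
time: 17.4
tool_pos: [549.0, 219.2, 64.4]
tcp_rot: [179.9, -0.0, 99.7]
ft_force: [1.7, 0.4, 5.4]
finger_gap: 21.0
```

Call:
{"fn": "move_arm", "kwargs": {"rows": [[[0, 0, 0.0005, 0, 0, 0], [0, 0, 0.001, 0, 0, 0], [0, 0, 0.001, 0, 0, 0]]]}}

```text
time: 17.7
tool_pos: [549.0, 219.2, 63.4]
tcp_rot: [180.0, -0.0, 99.7]
ft_force: [0.6, 0.3, 5.2]
finger_gap: 21.5
```

```bash
python3 st.py
```

```text
time 17.7
tool_pos [548.976 219.204  63.376]
tcp_rot [ 1.79951e+02 -2.00000e-03  9.96930e+01]
ft_force [0.571 0.329 5.172]
wrist_torque [ 0.036 -0.19   0.073]
```

Call:
{"fn": "move_arm", "kwargs": {"rows": [[[0, 0, 0.0005, 0, 0, 0], [0, 0, 0.001, 0, 0, 0], [0, 0, 0.001, 0, 0, 0]]]}}

```text
time: 18.0
tool_pos: [549.0, 219.2, 62.4]
tcp_rot: [179.9, -0.0, 99.7]
ft_force: [1.9, 1.1, 5.2]
finger_gap: 21.5
```

Call:
{"fn": "move_arm", "kwargs": {"rows": [[[0, 0, 0.0005, 0, 0, 0], [0, 0, 0.001, 0, 0, 0], [0, 0, 0.001, 0, 0, 0]]]}}

```text
time: 18.3
tool_pos: [549.0, 219.2, 61.4]
tcp_rot: [179.9, -0.0, 99.7]
ft_force: [2.1, 0.8, 5.5]
finger_gap: 21.2
```

```bash
python3 st.py
```

```text
time 18.3
tool_pos [548.964 219.223  61.401]
tcp_rot [ 1.79949e+02 -5.00000e-03  9.96920e+01]
ft_force [2.133 0.806 5.497]
wrist_torque [-0.023 -0.198  0.026]
```

Call:
{"fn": "move_arm", "kwargs": {"rows": [[[0, 0, 0.0005, 0, 0, 0], [0, 0, 0.001, 0, 0, 0], [0, 0, 0.001, 0, 0, 0]]]}}

```text
time: 18.6
tool_pos: [549.0, 219.2, 60.4]
tcp_rot: [180.0, -0.0, 99.7]
ft_force: [1.6, 0.4, 5.8]
finger_gap: 21.1
```

Call:
{"fn": "move_arm", "kwargs": {"rows": [[[0, 0, 0.0005, 0, 0, 0], [0, 0, 0.001, 0, 0, 0], [0, 0, 0.001, 0, 0, 0]]]}}

```text
time: 18.9
tool_pos: [549.0, 219.2, 59.6]
tcp_rot: [180.0, -0.0, 99.7]
ft_force: [-0.9, -0.9, 7.7]
finger_gap: 21.5
```

```bash
python3 snap.py 5 170,70,310,200 130,170,260,260
```

```text
time 19.0
tool_pos [549.00817388 219.22179918  59.6629498 ]
tcp_rot [ 1.79946751e+02 -4.02794940e-03  9.96969407e+01]
ft_force [1.05707411 0.34624308 6.87197133]
wrist_torque [ 0.0380247  -0.05963623  0.02642423]
finger_gap 21.441882213454527
```

View pics/side5.png

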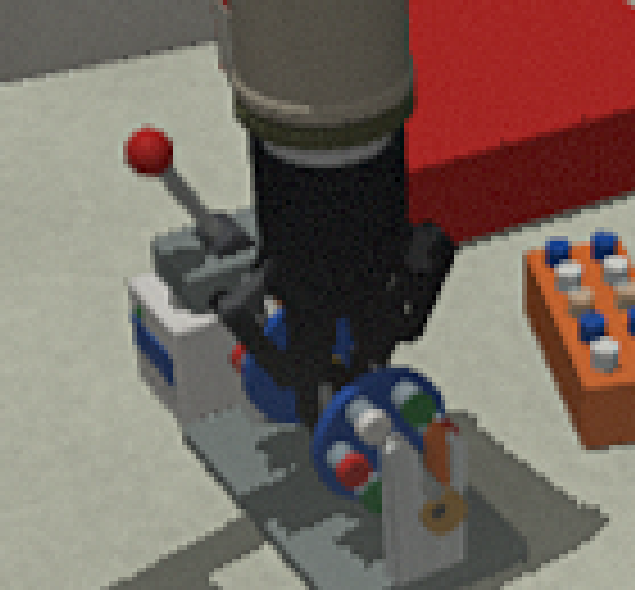

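Side view: the axle has gone down to the brass disc at (442,505), and the push is starting to rise. Now 0.5 mm steps.

Call:
{"fn": "move_arm", "kwargs": {"rows": [[[0, 0, 0.0005, 0, 0, 0], [0, 0, 0.0005, 0, 0, 0], [0, 0, 0.0005, 0, 0, 0]]]}}

```text
time: 19.3
tool_pos: [549.0, 219.2, 59.5]
tcp_rot: [179.9, -0.0, 99.7]
ft_force: [-1.8, -0.9, 10.6]
finger_gap: 21.3
```

```bash
python3 st.py; python3 - <<'E'
import cv2,pickle
s=pickle.load(open("side5.pkl","rb"))["color"]
cv2.imwrite("pics/s5z.png",cv2.resize(s[150:200,240:290,::-1],None,fx=12,fy=12,interpolation=cv2.INTER_NEAREST))
E
```

```text
time 19.3
tool_pos [549.025 219.228  59.515]
tcp_rot [ 1.79946e+02 -3.00000e-03  9.96950e+01]
ft_force [-1.826 -0.854 10.619]
wrist_torque [-0.102  0.222  0.004]
```

View pics/s5z.png

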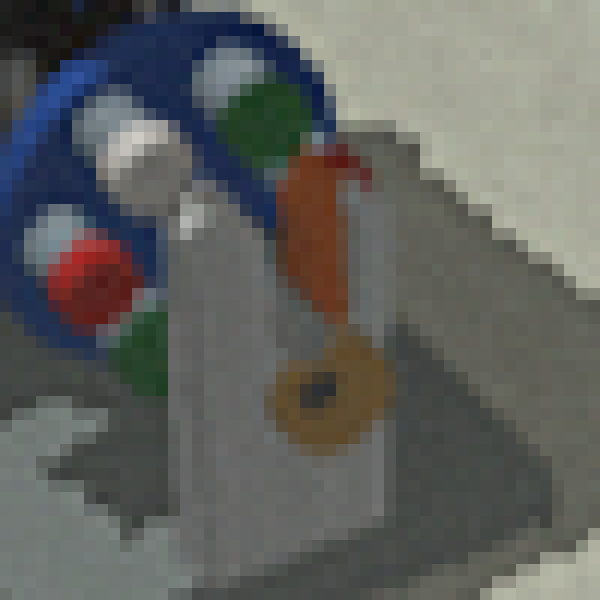

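Call:
{"fn": "move_arm", "kwargs": {"rows": [[[0, 0, 0.0005, 0, 0, 0], [0, 0, 0.0005, 0, 0, 0], [0, 0, 0.0005, 0, 0, 0]]]}}

```text
time: 19.6
tool_pos: [549.0, 219.2, 59.4]
tcp_rot: [179.9, -0.0, 99.7]
ft_force: [-3.1, -0.9, 12.9]
finger_gap: 21.0
```

```bash
python3 st.py
```

```text
time 19.6
tool_pos [549.025 219.236  59.39 ]
tcp_rot [179.949  -0.     99.696]
ft_force [-3.095 -0.864 12.874]
wrist_torque [-0.178  0.484 -0.01 ]
```

Call:
{"fn": "move_arm", "kwargs": {"rows": [[[0, 0, 0.0005, 0, 0, 0], [0, 0, 0.0005, 0, 0, 0], [0, 0, 0.0005, 0, 0, 0], [0, 0, 0.0005, 0, 0, 0]]]}}

```text
time: 20.0
tool_pos: [549.1, 219.2, 59.3]
tcp_rot: [179.9, 0.0, 99.7]
ft_force: [-5.0, -2.0, 16.7]
finger_gap: 21.3
```

```bash
python3 st.py
```

```text
time 20.0
tool_pos [549.1   219.243  59.345]
tcp_rot [1.79941e+02 1.00000e-03 9.96960e+01]
ft_force [-5.036 -2.034 16.693]
wrist_torque [-0.312  0.803 -0.001]
```

The lateral force (-5,-2) times a lever of about 0.15 m accounts for the wrist torque. That means the ends are loaded evenly, with about 11 N on the discs. I'll unload, then open.

Call:
{"fn": "move_arm", "kwargs": {"rows": [[[0, 0, -0.0005, 0, 0, 0], [0, -0.0002, -0.001, 0, 0, 0], [0, -0.0004, -0.0015, 0, 0, 0], [0, -0.0004, -0.0015, 0, 0, 0]]]}}

```text
time: 20.4
tool_pos: [549.0, 219.2, 59.5]
tcp_rot: [179.9, -0.0, 99.7]
ft_force: [4.8, 0.8, 4.7]
finger_gap: 21.5
```

```bash
python3 st.py
```

```text
time 20.4
tool_pos [548.952 219.234  59.454]
tcp_rot [ 1.79899e+02 -9.00000e-03  9.96940e+01]
ft_force [4.792 0.795 4.696]
wrist_torque [ 0.128 -0.762  0.116]
```

Call:
{"fn": "move_arm", "kwargs": {"rows": [[[0, 0.0003, 0, 0, 0, 0], [0, 0.0005, 0, 0, 0, 0], [0, 0.0005, 0, 0, 0, 0]]]}}

```text
time: 20.7
tool_pos: [549.0, 219.3, 59.4]
tcp_rot: [180.0, -0.0, 99.7]
ft_force: [2.2, -0.1, 6.8]
finger_gap: 21.8
```

Call:
{"fn": "move_arm", "kwargs": {"rows": [[[0, 0, 0, 0, 0, 0], [0, 0, 0, 0, 0, 0], [0, 0, 0, 0, 0, 0], [0, 0, 0, 0, 0, 0], [0, 0, 0, 0, 0, 0], [0, 0, 0, 0, 0, 0]]], "grip": 0.7}}

```text
time: 21.3
tool_pos: [548.5, 219.1, 58.9]
tcp_rot: [-180.0, 0.0, 99.7]
ft_force: [-0.7, 0.3, 0.0]
finger_gap: 59.8
```

```bash
python3 snap.py 6 170,70,310,200 130,170,260,260; python3 -c "
import cv2,pickle
s=pickle.load(open('side6.pkl','rb'))['color']
cv2.imwrite('pics/s6z.png',cv2.resize(s[130:200,220:290,::-1],None,fx=8.5,fy=8.5,interpolation=cv2.INTER_NEAREST))"
```

```text
time 21.4
tool_pos [548.66198749 219.16072979  58.98328108]
tcp_rot [-1.79999446e+02 -7.48957558e-04  9.96936141e+01]
ft_force [-0.29614111 -0.04247767  0.10124431]
wrist_torque [ 0.03523591  0.02548394 -0.07619027]
finger_gap 59.66765561551729
```

View pics/side6.png

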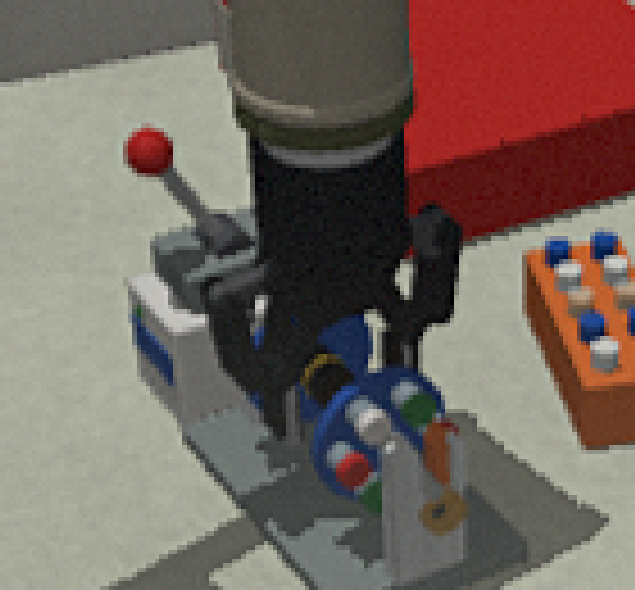

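The fingers are open and off the hub, and the rotor stays in the stand with its disc unmoved in the picture. I'll raise clear and check level.

Call:
{"fn": "move_arm", "kwargs": {"rows": [[[0, 0, -0.005, 0, 0, 0], [0, 0, -0.015, 0, 0, 0], [0, 0, -0.035, 0, 0, 0], [0, 0, -0.06, 0, 0, 0], [0, 0, -0.09, 0, 0, 0], [0, 0, -0.12, 0, 0, 0], [0, 0, -0.15, 0, 0, 0], [0, 0, -0.175, 0, 0, 0], [0, 0, -0.19, 0, 0, 0], [0, 0, -0.195, 0, 0, 0], [0, 0, -0.195, 0, 0, 0]]]}}

```text
time: 22.5
tool_pos: [548.9, 219.2, 254.4]
tcp_rot: [179.9, -0.0, 99.7]
ft_force: [0.3, 0.3, 1.0]
finger_gap: 59.7
```

```bash
python3 snap.py 7 170,70,310,200 130,170,260,260; python3 -c "
import cv2,pickle
s=pickle.load(open('side7.pkl','rb'))['color']
cv2.imwrite('pics/s7z.png',cv2.resize(s[110:195,205:290,::-1],None,fx=7,fy=7,interpolation=cv2.INTER_NEAREST))"
```

```text
time 22.6
tool_pos [548.00414863 218.94471966 252.35509633]
tcp_rot [-1.79864634e+02  1.66015778e-02  9.96933034e+01]
ft_force [ 0.45436686  0.36148703 -0.18004662]
wrist_torque [-0.01086637  0.00923819 -0.00417408]
finger_gap 59.564477956159266
```

View pics/s7z.png

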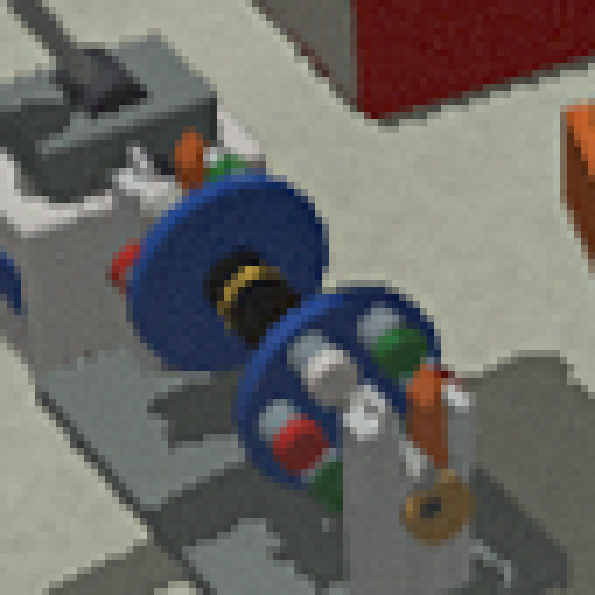

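View pics/top7.png

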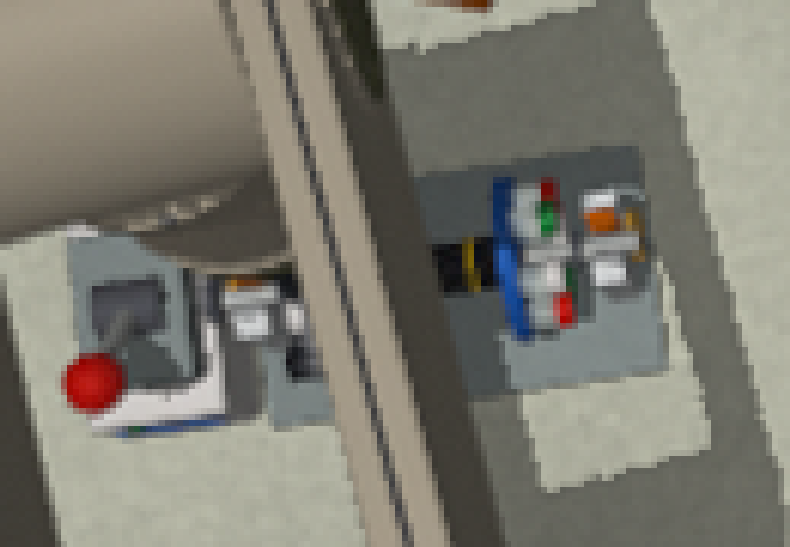

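The axle end rests on top of the brass disc at (430,475) in the side zoom, and the rotor looks straight in both slots. Next I shut the fingers and move behind (-x of) the red ball.

Call:
{"fn": "move_arm", "kwargs": {"rows": [[[0.01, -0.007, 0, 0, 0, 0], [0.03, -0.02, 0, 0, 0, 0], [0.055, -0.038, 0, 0, 0, 0], [0.08, -0.055, 0, 0, 0, 0], [0.105, -0.072, 0, 0, 0, 0], [0.122, -0.085, 0, 0, 0, 0], [0.1316, -0.0907, 0, 0, 0, 0], [0.1316, -0.0907, 0.01, 0, 0, 0], [0.1316, -0.0907, 0.03, 0, 0, 0], [0.1316, -0.0907, 0.055, 0, 0, 0], [0.1316, -0.0907, 0.075, 0, 0, 0], [0.1316, -0.0907, 0.087, 0, 0, 0], [0.1316, -0.0907, 0.09, 0, 0, 0], [0.1316, -0.0907, 0.09, 0, 0, 0], [0.1316, -0.0907, 0.09, 0, 0, 0]]], "grip": 0, "newtons": 40}}

```text
time: 24.1
tool_pos: [437.8, 333.8, 165.1]
tcp_rot: [179.9, -0.0, 99.7]
ft_force: [0.0, -0.1, 0.9]
finger_gap: 0.2
```

```bash
python3 snap.py 8 130,50,310,200 90,170,260,290
```

```text
time 24.2
tool_pos [437.89953755 333.98491403 165.34214071]
tcp_rot [ 1.79880140e+02 -4.59182792e-02  9.96888496e+01]
ft_force [-0.46814529 -0.06408704  0.42133614]
wrist_torque [0.00303206 0.0489784  0.00248812]
finger_gap -0.3568817808435187
```

View pics/side8.png

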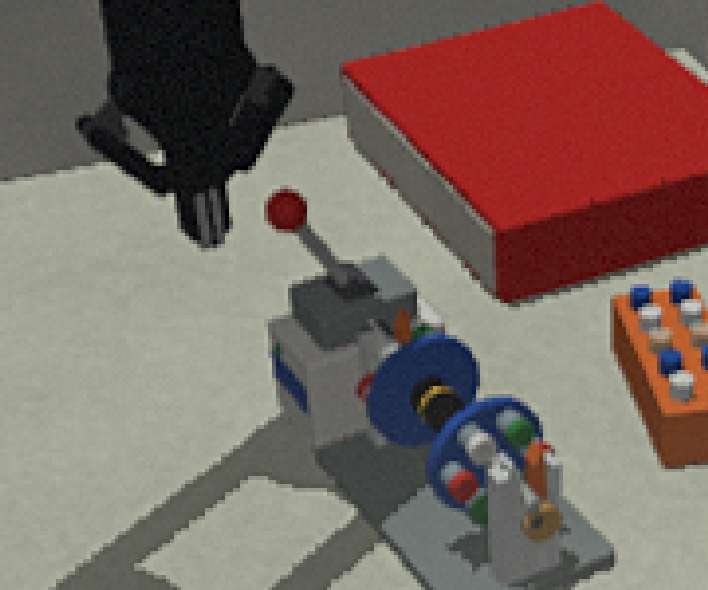

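View pics/top8.png

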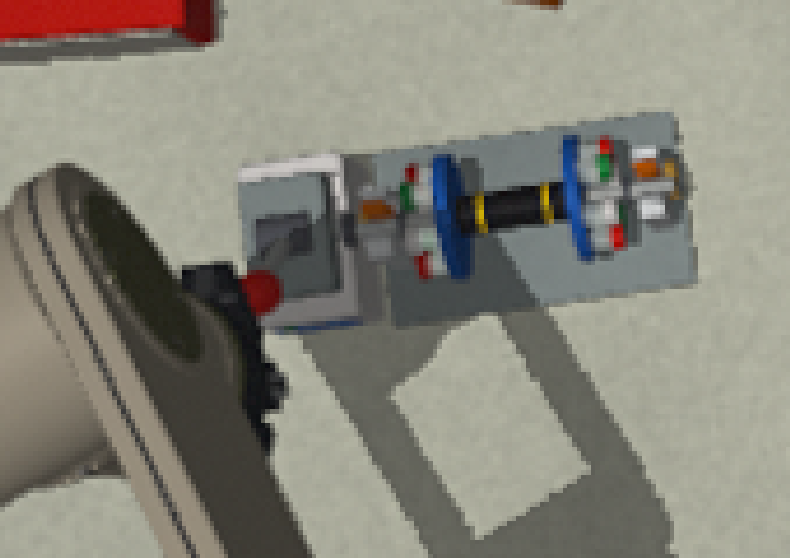

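The shut fingers stand at (207,215), just on the -x side of the ball (287,210). Now I push along the stand's +x.

Call:
{"fn": "move_arm", "kwargs": {"rows": [[[0, 0.008, 0, 0, 0, 0], [0, 0.016, 0, 0, 0, 0], [0, 0.022, 0, 0, 0, 0], [0, 0.026, 0, 0, 0, 0], [0, 0.03, 0, 0, 0, 0], [0, 0.034, 0, 0, 0, 0], [0, 0.038, 0, 0, 0, 0], [0, 0.042, 0, 0, 0, 0], [0, 0.046, 0, 0, 0, 0], [0, 0.05, 0, 0, 0, 0]]]}}

```text
time: 25.2
tool_pos: [486.5, 342.0, 163.6]
tcp_rot: [-180.0, 0.0, 99.7]
ft_force: [-0.2, -0.9, 0.8]
finger_gap: -0.1
```

```bash
python3 snap.py 9 130,50,310,200 90,170,260,290
```

```text
time 25.3
tool_pos [486.76330705 341.89906843 163.47048518]
tcp_rot [-1.79976845e+02  1.55490672e-02  9.96781511e+01]
ft_force [0.00533044 0.26084089 0.55419544]
wrist_torque [-0.03518397  0.0161606  -0.05237184]
finger_gap 0.03828290198325481
```

View pics/side9.png

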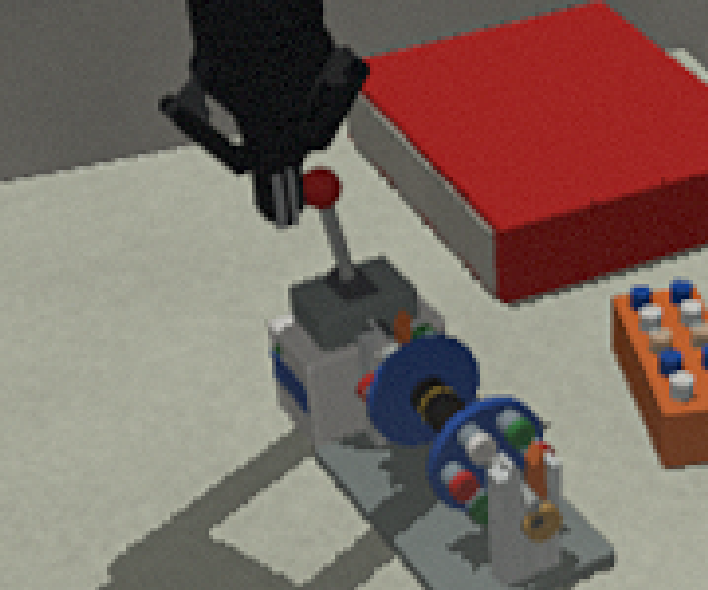

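The ball has swung with the fingers to (321,187). I'll continue the push.

Call:
{"fn": "move_arm", "kwargs": {"rows": [[[0, 0.004, 0, 0, 0, 0], [0, 0.008, 0, 0, 0, 0], [0, 0.012, 0, 0, 0, 0], [0, 0.016, 0, 0, 0, 0], [0, 0.02, 0, 0, 0, 0], [0, 0.024, 0, 0, 0, 0], [0, 0.028, 0, 0, 0, 0], [0, 0.032, 0, 0, 0, 0], [0, 0.036, 0, 0, 0, 0], [0, 0.04, 0, 0, 0, 0], [0, 0.044, 0, 0, 0, 0], [0, 0.046, 0, 0, 0, 0], [0, 0.046, 0, 0, 0, 0]]]}}

```text
time: 26.6
tool_pos: [532.1, 349.8, 164.0]
tcp_rot: [180.0, -0.0, 99.7]
ft_force: [0.2, -0.5, 0.2]
finger_gap: -0.3
```

Call:
{"fn": "move_arm", "kwargs": {"rows": [[[0, 0.001, 0, 0, 0, 0], [0, 0.002, 0, 0, 0, 0], [0, 0.002, 0, 0, 0, 0]]]}}

```text
time: 26.9
tool_pos: [533.7, 350.1, 164.1]
tcp_rot: [180.0, -0.0, 99.7]
ft_force: [-0.5, 0.4, -0.2]
finger_gap: 0.1
```

Call:
{"fn": "move_arm", "kwargs": {"rows": [[[0, 0.001, 0, 0, 0, 0], [0, 0.002, 0, 0, 0, 0], [0, 0.002, 0, 0, 0, 0]]]}}

```text
time: 27.2
tool_pos: [535.8, 350.4, 164.0]
tcp_rot: [180.0, 0.0, 99.7]
ft_force: [-0.5, 0.4, -0.3]
finger_gap: -0.3
```

```bash
python3 snap.py 10 130,50,310,200 90,170,260,290
```

```text
time 27.3
tool_pos [535.76734075 350.46261117 164.05217166]
tcp_rot [ 1.79989929e+02 -3.38873635e-03  9.96926194e+01]
ft_force [-0.19529771  0.36580331 -0.70901442]
wrist_torque [-0.00999925  0.06180516 -0.01381568]
finger_gap 0.12623407647610163
```

View pics/side10.png

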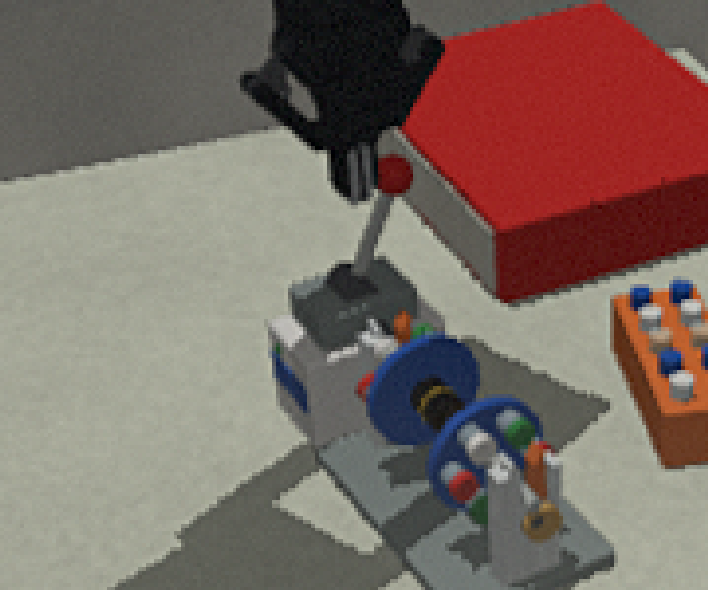

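Call:
{"fn": "move_arm", "kwargs": {"rows": [[[0, 0.001, 0, 0, 0, 0], [0, 0.002, 0, 0, 0, 0], [0, 0.003, 0, 0, 0, 0], [0, 0.003, 0, 0, 0, 0]]]}}

```text
time: 27.7
tool_pos: [538.8, 350.9, 164.0]
tcp_rot: [180.0, -0.0, 99.7]
ft_force: [-0.1, 0.5, -0.1]
finger_gap: -0.1
```

Call:
{"fn": "move_arm", "kwargs": {"rows": [[[0, 0.001, 0, 0, 0, 0], [0, 0.002, 0, 0, 0, 0], [0, 0.002, 0, 0, 0, 0]]]}}

```text
time: 28.0
tool_pos: [540.1, 351.2, 163.8]
tcp_rot: [-179.9, 0.0, 99.7]
ft_force: [-4.9, -0.7, 0.5]
finger_gap: -0.1
```

Call:
{"fn": "move_arm", "kwargs": {"rows": [[[0, 0.001, 0, 0, 0, 0], [0, 0.002, 0, 0, 0, 0], [0, 0.002, 0, 0, 0, 0]]]}}

```text
time: 28.3
tool_pos: [540.5, 351.3, 163.6]
tcp_rot: [-179.7, 0.0, 99.7]
ft_force: [-13.4, -3.4, 4.9]
finger_gap: 0.0
```

```bash
python3 - <<'E'
from h import *
S=ld("side10"); m,b=blobs(S,(0,180,60),(5,255,255),(215,85,250,110)); print(b)
print(proj(S,[563.9,355.2,162]))
E
```

```text
[(np.int32(138), array([244.04,  90.17]), [234, 85, 16, 17]), (np.int32(55), array([229.6 ,  94.07]), [226, 90, 9, 9])]
[230.66447734  94.82435013]
```

The force rose to 13 N, so the lever is at its end stop. I'll back off, lift clear and look.

Call:
{"fn": "move_arm", "kwargs": {"rows": [[[0, -0.004, 0, 0, 0, 0], [0, -0.012, 0, 0, 0, 0], [0, -0.025, 0, 0, 0, 0], [0, -0.04, 0, 0, 0, 0], [0, -0.055, -0.01, 0, 0, 0], [0, -0.07, -0.03, 0, 0, 0], [0, -0.085, -0.055, 0, 0, 0], [0, -0.1, -0.08, 0, 0, 0], [0, -0.115, -0.095, 0, 0, 0], [0, -0.125, -0.1, 0, 0, 0], [0, -0.13, -0.1, 0, 0, 0], [0, -0.13, -0.1, 0, 0, 0]]]}}

```text
time: 29.5
tool_pos: [413.9, 329.6, 263.1]
tcp_rot: [-180.0, 0.0, 99.7]
ft_force: [-0.1, 0.2, -0.8]
finger_gap: 0.4
```

```bash
python3 snap.py 11 0,0,560,420 0,0,560,420; python3 - <<'E'
from h import *
import math
S=ld("side11");T=ld("top11")
for n,s in(("side",S),("top",T)):
    m,b=blobs(s,(0,180,60),(4,255,255),(200,80,240,115) if n=="side" else (130,180,165,240)); print(n,"red",b)
    m,b=blobs(s,(17,100,60),(35,255,255),(205,110,290,195) if n=="side" else (160,190,240,240)); print("yel",b)
    print(proj(s,[563.9,355.2,162]))
s=S["color"]
cv2.imwrite('pics/s11z.png',cv2.resize(s[80:195,190:290,::-1],None,fx=5,fy=5,interpolation=cv2.INTER_NEAREST))
s=T["color"]
cv2.imwrite('pics/t11z.png',cv2.resize(s[185:250,130:245,::-1],None,fx=6.8,fy=6.8,interpolation=cv2.INTER_NEAREST))
E
```

```text
time 29.6
tool_pos [414.27788097 329.41047872 262.62767098]
tcp_rot [-1.79915570e+02  4.52371927e-02  9.96893413e+01]
ft_force [ 0.36898393  1.49078184 -0.2574257 ]
wrist_torque [ 0.00894015  0.00220161 -0.06651803]
finger_gap -0.15385768248322923
side red [(np.int32(65), array([235.71,  83.32]), [229, 80, 11, 11]), (np.int32(64), array([230.7 ,  94.09]), [227, 90, 9, 10])]
yel [(np.int32(23), array([239.35, 149.96]), [236, 148, 9, 7]), (np.int32(49), array([267.41, 182.12]), [263, 177, 9, 10])]
[230.66447734  94.82435013]
top red [(np.int32(61), array([141.3 , 202.69]), [137, 199, 10, 8])]
yel [(np.int32(11), array([233.91, 205.91]), [233, 204, 3, 5]), (np.int32(20), array([206.85, 213.15]), [206, 209, 3, 9]), (np.int32(19), array([192.79, 215.11]), [192, 211, 3, 9]), (np.int32(4), array([167.5, 216.5]), [167, 216, 2, 2])]
[141.65878496 202.42383906]
```

View pics/s11z.png

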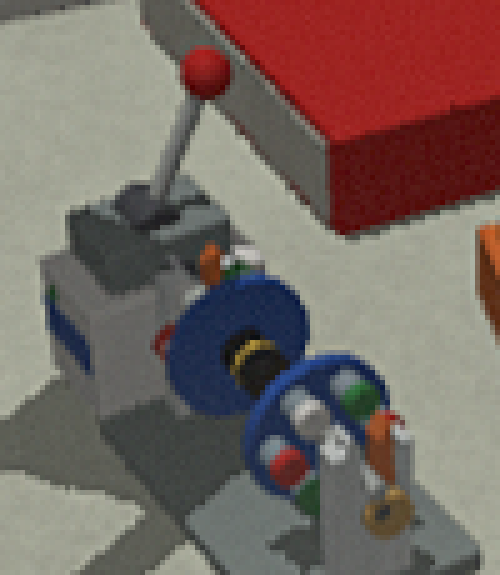

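View pics/t11z.png

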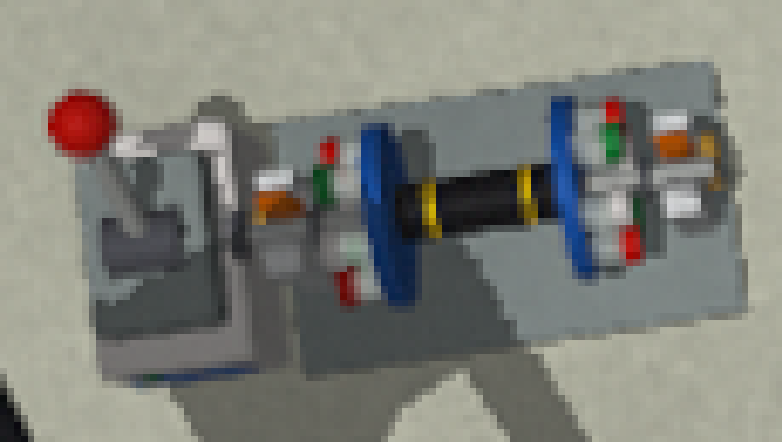

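View pics/side11.png

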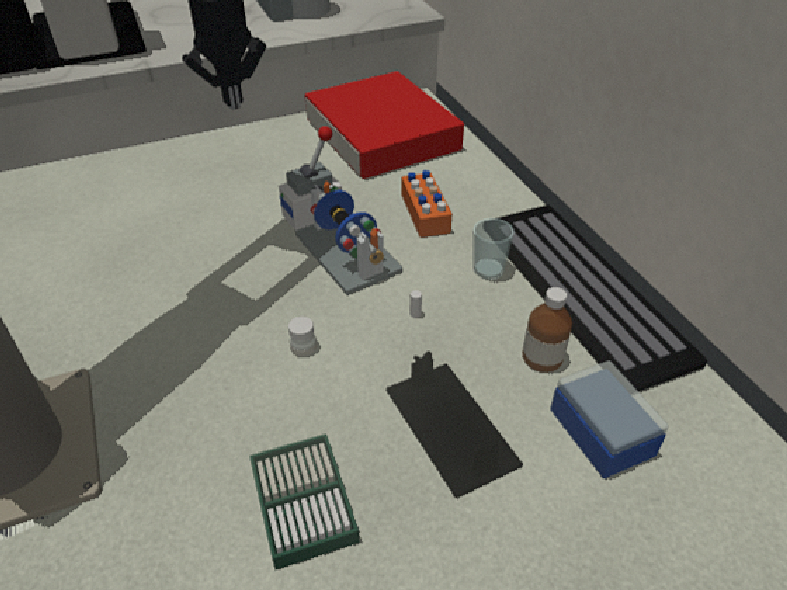

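The lever ball sits where predicted for 1.0 rad: side (230.7,94.1) and top (141.3,202.7). The brass disc blob is unmoved at (267.4,182.1), and everything else is in place. One last level check on the blue discs before handing in.

```bash
python3 - <<'E'
from h import *
S=ld("side11");T=ld("top11")
o=np.array([549,219.2,0]);a=np.radians(9.7);Y=np.array([-np.sin(a),np.cos(a),0]);X=np.array([np.cos(a),np.sin(a),0])
m=cv2.inRange(hsv(S),(105,120,40),(125,255,255))
th=np.linspace(0,2*np.pi,400)
for nm,box,sg in(("left disc",(215,130,255,165),1),("right disc",(232,148,272,185),-1)):
    P=np.concatenate([o+sg*y*Y+[0,0,70.5]+38*(np.cos(th)[:,None]*X+np.sin(th)[:,None]*np.array([0,0,1])) for y in(34,42)])
    q=np.array([proj(S,p) for p in P])
    # top edge: highest blue row, leftmost blue col in box vs predicted
    k=np.zeros_like(m);b=box;k[b[1]:b[3],b[0]:b[2]]=1;v,u=np.where(m*k>0)
    for cen in np.linspace(-8,8,5):
        c=int(round(q[:,0].mean()+cen)); col=q[np.abs(q[:,0]-c)<.6]; mv=v[u==c]
        print(nm,c,"pred top",round(col[:,1].min(),1),"seen",mv.min()-.5 if len(mv) else None)
E
```

```text
left disc 230 pred top 138.1 seen 139.5
left disc 234 pred top 135.7 seen 136.5
left disc 238 pred top 134.5 seen 134.5
left disc 242 pred top 134.3 seen 134.5
left disc 246 pred top 135.3 seen 136.5
right disc 245 pred top 154.9 seen 147.5
right disc 249 pred top 152.3 seen 147.5
right disc 253 pred top 150.6 seen 151.5
right disc 257 pred top 150.1 seen 150.5
right disc 261 pred top 150.6 seen 151.5
```

Both discs' top edges sit about 0.7 px below a level prediction at z = 70.5. The two right-hand columns, 245 and 249, are contaminated by the other disc. So the rotor is level within the picture's resolution.

```bash
python3 -c "
from bench import hand_in
print(hand_in())"
```

```text
the job is handed in; nothing more can be done
None
```

I lifted the rotor off its rack, carried it level and pressed it into both clip slots until it met the brass discs. I then let go and threw the clutch lever over to its end stop. The arm was clear of everything when I handed in, at about 30 s of the 72 s allowed.

**Seating:**
- The sliding push was about 9 N. It rose to about 20 N once the axle met the discs, so about 11 N on them (limit 25 N).
- The axle's centre came to rest at about 70.4 mm.
- The wrist torque was fully explained by the side force, so both ends were evenly loaded.
- Easing off the push raised the tool about 0.1 mm. I did not press again after releasing.

**Lever:** The push rose to about 13 N at the stop. The ball then showed within 1 px of its predicted end position in both views.

**Final pictures:** The rotor looks level, and the visible (-y) brass disc has not moved. The +y disc was not visible, and the camera resolves only about 2.5 mm per pixel. That makes the evenness at that end a judgement by feel. The other bench items looked undisturbed in the side view; I did not measure them.

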